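# Light and show a gearbox shaft to the inspection camera

### The job

The gear teeth of the shaft in the opened gearcase need a close-up from the inspection camera: first hang the lantern by its handle on the hook of the lamp stand and let go of it, so that it lights the spot. Then lift the shaft out of the gearcase and hold it still in the air in front of the camera, level and square across the line of sight, with the larger gear centred on the lens and the shaft's axis 120 mm from the front of the lens. Finish while still holding it there in the gripper; do not knock the camera, and leave the grease jar, the parts tray and the hammer where they are.

Things in the scene. Friction and masses are not known exactly. Their poses are not given: they have to be found in the camera images.
- lantern: Loose LED lantern, 0.35 kg: grey foot 84 mm wide, clear globe, grey cap to 90 mm height, rigid black arched handle of 9 mm round bar. Origin: underside centre, z up. The arch lies in its y-z plane: bar centreline 147 mm up at y = 0, falling evenly to 141 mm at y = +-34 mm, then bending down to legs at y = +-50 mm. Same both ways round.
- lantern_handle (a point): Middle of the lantern's handle, on the bar's centreline, 147 mm above the underside; axes as the lantern's. The opening below the bar is 52 mm high here.
- lamp_stand: Fixed lamp stand: foot 150 mm across, post 14 mm thick (collar 20 mm, top 260 mm high), arm of 9 mm round bar along its -x ending in an upturned hook. Origin: underside centre, z up. Arm centreline: 250 mm high to 85 mm out from the post, 244 mm high from 97 to 115 mm out (the seat), rising to the round end 132 mm out, 264 mm high (top 268.5 mm).
- hook_seat (a point): Middle of the hook's seat, on the bar's centreline, 106 mm out along the stand's -x, 244 mm high; axes as the stand's. A handle hanging in it has its bar's centreline 9 mm above this point and crosses the arm, along the stand's y.
- gearcase: Lower half of an aluminium gearcase, open above, bolted down. Origin: underside, below the middle of the shaft in it; x along that shaft, z up. Top face 44 mm high, floor 8 mm thick. End walls 14 mm thick centred at x = +-55 mm, with bearing saddles at y = 0 and an empty pair at y = +45 mm; inside free from y = -62 to +72 mm. Outside 124 by 150 mm plus four feet.
- layshaft: Loose steel shaft, 0.6 kg, lying level in the gearcase; lifts straight up. Origin: on its axis, midway between its gears; x along the axis to the larger gear; may be rolled about x. Bare shaft 16 mm thick at x = -25 to 25 mm, to grip. Gears: 52 mm diameter at x = 25 to 41, 30 mm at -45 to -25. Bearings 32 mm at +-55, ends +-66. Axis 44 mm high in the case. Mass centre at x = 8 mm.
- gear_centre (a point): Centre of the larger gear, on the shaft's axis, 33 mm from the shaft's origin along its x; axes as the shaft's.
- camera: Fixed inspection camera: grey base plate 120 by 100 mm, column, and on it a level black barrel 44 mm thick (front ring 50 mm), from 62 mm before to 58 mm behind the origin, top 225 mm high. Origin: on the bench under the barrel. It looks level along its own -x, lens in the barrel's -x end, lens axis 200 mm high; y is level, across the line of sight.
- view_point (a point): Point on the lens axis where the larger gear's centre is to be held: 120 mm in front of the lens's front, 200 mm above the bench; axes as the camera's (x along the line of sight, y level across it, z up).
- grease_jar: Loose grease jar, 72 mm diameter, 85 mm high; origin centre of the underside. To be left alone.
- parts_tray: Loose low steel tray, 170 by 110 mm, 30 mm high, holding the other gear shaft (top about 72 mm high) and bolts; origin centre of the underside. To be left alone.
- hammer: Loose hammer, 280 mm long, lying along its x; to be left alone.
There are look-alikes about, which are no part of the job. Leave any purple or turquoise look-alike of the camera alone. Leave any orange look-alike of the lantern alone.

How it is judged:
By the outcome, as a careful person would: the job done as asked, in the order asked, and still so for the second after the job is handed in, while the arm keeps its last pose, push and grip.
It also fails if it takes over 64 s, if anything falls off the work surface, if the arm or the gripper's body presses on something with over 40 N, if the wrist force passes 120 N, or if a joint passes its speed limit or range.

### The arm

A 7-joint arm with a two-finger parallel gripper is mounted at the origin on the work surface. World frame = base frame: x ahead of the robot, y to its left, z up, the work surface at z = 0. Lengths are in m, angles in rad, forces in N, time in s.
With the tool pointing down it reaches from about 0.425 to 0.875 m from the base axis. Payload 8.4 kg.
Tool frame: the origin (TCP) lies midway between the tips of the shut fingers; the grasp point (between the pads) lies 19 mm behind it (bot.grip_depth is the distance from the TCP to the grasp point, in m); z points along the fingers, y is the direction in which the jaws open and shut (so a half turn about z gives the same grasp; the last joint's range is limited). The gripper opens to 85 mm and grips with 20 to 120 N. Pads are 22 mm wide; open, the fingers measure 114 mm over their backs; the gripper's body (76 mm by 85 mm) begins 54 mm behind the grasp point. The pads swing forward as they close: fully open they stand 13 mm farther back than shut.
Start: joints at [-1.272, 0.333, 0.04, 1.465, -0.013, 1.343, -0.059], TCP at [0.252, 0.599, 0.21] pointing down, gripper open.
Joint ranges: [-2.58, 2.58], [-0.38, 2.09], [-1.3, 1.39], [0.25, 2.4], [-1.5, 4.64], [0.08, 2.09], [-2.65, 2.65]. Speed limits (rad/s): [2.22, 2.22, 2.79, 2.79, 3.14, 3.14, 3.14].

### API

Orientations are given as a unit quaternion [x, y, z, w].
In Python, from station import telemetry, imaging, job, bot gives the robot as it stands. The module is installed in compiled form; this text tells all that it offers.
- The arm moves only by the tool move_arm, never from a script. Its arguments are lists of equal length, an entry for each row: "slide": the shift along the world's x, y, z in cm, a list of three; "delta_rot": the turn, a rotation vector about the world's x, y, z in degrees, a list of three; "hand": the finger opening in cm, from 0 to 8.54. In form: {"slide": [[x, y, z], ...], "delta_rot": [[wx, wy, wz], ...], "hand": [hand, ...]}. A call has 1 to 5 rows; each row shifts and turns the commanded pose from where the row before left it; what a row does not reach is not made up. A row lasts 1/8 s, in which the tool goes at most 62.5 mm and 10.7 degrees, less where a joint would pass 70% of its speed; a pose out of reach is approached as far as the arm can. A call is refused whole if a number of a shift passes 6.25 or a number of a turn 10.7, either way. A call with a gripper value outside its range is refused whole. The fingers move at their own pace and stop on an object; "squeeze" is the grip in N (left out, the last holds). Time passes only in rows, so rows that do not move let the fingers close. It gives the time, the measured TCP pose, the force and the opening at its end, in the units of the state.
- telemetry.get_state(): the state, without advancing time (a new reading comes with each control period).
- imaging.snapshot(name): name is "scene" or "top"; returns a dict with "img" (420x560x3 uint8, blue, green, red), "depth" (420x560 float32, m along the optical axis (not along the pixel's ray), 0 where there is no reading), "camera_matrix" (3x3 intrinsics, pixels), "distortion" ([k1, k2, p1, p2, k3] as OpenCV has them; the pictures are not rectified), "eye" and "rotation" of the camera in the world. Camera axes: x right, y up, looking along -z (the intrinsics and any distortion apply to the point x, -y, -z); pixel columns grow to the right and rows downward; lengths in m; the calibration is good to about 2 mm. A picture is of the moment at which its call begins.
- job.hand_in(): hands the job in, once; it reports no verdict.
The state is a dict: "clock": time; "joints": joint angles; "joint_velocities": joint speeds; "effort": joint torques, N m; "eef_pos": TCP position; "orientation": TCP orientation; "ft_force": force on the tool from outside, world axes, zero at the start; "ft_torque": the same for the moment, N m; "gripper_width": finger opening in m.
Only numpy, scipy, OpenCV 4.12 (cv2) and the standard library are available. Lean on these libraries where they do the work, as an engineer would, in place of code of your own. Each camera call takes 0.05 s, during which the arm holds its last target.

## Working session

There is one attempt and no reset: what is moved stays moved. The work goes in short steps, Python scripts to look and compute and a tool call to move; the robot and the scene stay as the last step left them, time stands still between calls to the robot, and variables do not carry over. Pictures are saved under pics/ and viewed, and the job is handed in when it is done.

Besides the shell and the picture viewer there is one more tool, called as name(argument=value, ...) on one line, values as JSON. move_arm: Moves the arm, as the interface text tells. Its arguments: {"type":"object","properties":{"slide":{"type":"array","items":{"type":"array","items":{"type":"number"}}},"delta_rot":{"type":"array","items":{"type":"array","items":{"type":"number"}}},"hand":{"type":"array","items":{"type":"number"}},"squeeze":{"type":"number"}},"required":["slide","delta_rot","hand"]}

```bash
mkdir -p pics
python3 - <<'E'
from station import telemetry, imaging, job, bot
import cv2,pickle
print(telemetry.get_state())
print(bot.grip_depth)
for n in("scene","top"):
    s=imaging.snapshot(n); cv2.imwrite(f"pics/{n}0.png",s["img"]); pickle.dump(s,open(f"{n}0.pkl","wb"))
    print(n,s["camera_matrix"],s["distortion"],s["eye"],s["rotation"])
E
```

```text
{'clock': 0.0, 'joints': array([-1.27222839,  0.33392871,  0.03991875,  1.46622978, -0.01340017,
        1.34329952, -0.05851053]), 'joint_velocities': array([-0.0001567 ,  0.001136  , -0.00082505, -0.00029773, -0.00038642,
        0.00197488, -0.00026622]), 'effort': array([ 1.98534610e-03, -6.58517861e+01,  1.36628989e+00, -4.05577111e+01,
        1.66674424e-02,  1.19268676e-02, -6.30023897e-05]), 'eef_pos': array([0.25165617, 0.59879773, 0.20923071]), 'orientation': array([ 1.97609536e-01,  9.80280486e-01, -7.93619127e-04, -9.67532524e-05]), 'ft_force': array([-0.50224189, -0.60989117,  0.24740831]), 'ft_torque': array([-0.05170606,  0.00992731,  0.00721325]), 'gripper_width': 0.08551922062252872}
0.0187
scene [[482.44040638   0.         278.70131145]
 [  0.         482.44040638 209.22679037]
 [  0.           0.           1.        ]] [-0.06607421  0.          0.          0.          0.        ] [1.48995882 0.36496264 1.20572903] [0.21231913 0.31420096 0.76808007 0.51599549]
top [[459.92015748   0.         271.46622084]
 [  0.         459.92015748 214.38168935]
 [  0.           0.           1.        ]] [-0.13490898  0.          0.          0.          0.        ] [ 0.37279898 -0.02443074  1.69239241] [-0.0444892   0.03469295  0.71468294 -0.69716956]
```

View pics/scene0.png

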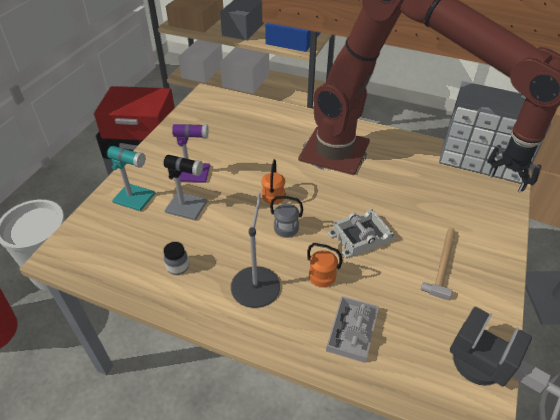

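View pics/top0.png

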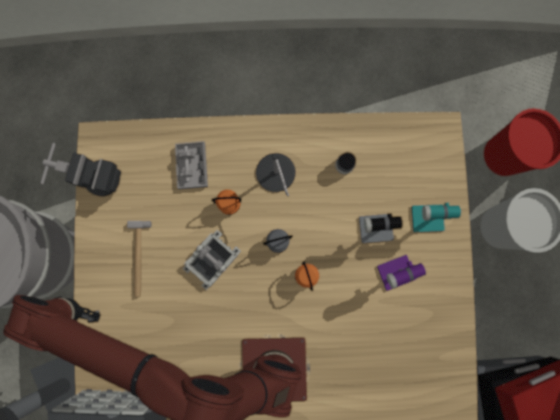

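```bash
cat > h.py <<'E'
import numpy as np,cv2,pickle
from scipy.spatial.transform import Rotation as R
def load(n): return pickle.load(open(n+".pkl","rb"))
def rays(s,uv):
    uv=np.asarray(uv,float).reshape(-1,1,2)
    p=cv2.undistortPoints(uv,s["camera_matrix"],np.array(s["distortion"])).reshape(-1,2)
    d=np.c_[p[:,0],-p[:,1],-np.ones(len(p))]
    return R.from_quat(s["rotation"]).apply(d)
def pl(s,uv,z):
    d=rays(s,uv); e=np.array(s["eye"]); return e+d*((z-e[2])/d[:,2])[:,None]
def cloud(s):
    h,w=s["depth"].shape
    u,v=np.meshgrid(np.arange(w),np.arange(h))
    d=rays(s,np.stack([u,v],-1).reshape(-1,2))
    P=np.array(s["eye"])+d*s["depth"].reshape(-1,1)
    P=P.reshape(h,w,3); P[s["depth"]==0]=np.nan
    return P
def proj(s,P):
    Rm=R.from_quat(s["rotation"]); q=Rm.inv().apply(np.atleast_2d(P)-np.array(s["eye"]))
    q=q*[1,-1,-1]
    return cv2.projectPoints(q.reshape(-1,1,3),np.zeros(3),np.zeros(3),s["camera_matrix"],np.array(s["distortion"]))[0].reshape(-1,2)
def crop(s,name,u0,v0,u1,v1,f):
    cv2.imwrite(name,cv2.resize(s["img"][v0:v1,u0:u1],None,fx=f,fy=f,interpolation=cv2.INTER_CUBIC))
E
python3 - <<'E'
from h import *
for n in("scene0","top0"):
    s=load(n);P=cloud(s)
    print(n,np.isnan(P[...,2]).mean())
    for uv in([(100,250),(300,330),(420,200)] if n=="scene0" else [(150,150),(430,150),(330,330),(220,330)]):
        print(uv,P[uv[1],uv[0]].round(4))
s=load("scene0");crop(s,"pics/sA.png",90,110,250,230,5)
s=load("scene0");crop(s,"pics/sB.png",220,150,420,300,4)
s=load("top0");crop(s,"pics/tA.png",170,130,330,250+40,5) if 0 else crop(s,"pics/tA.png",170,145,330,295,4)
crop(s,"pics/tB.png",330,180,470,290,5)
E
```

```text
scene0 0.004770408163265306
(100, 250) [ 0.7859 -0.5472  0.0043]
(300, 330) [0.8103 0.1554 0.001 ]
(420, 200) [ 0.1517  0.372  -0.0014]
top0 0.004128401360544218
(150, 150) [8.232e-01 4.554e-01 3.000e-04]
(430, 150) [ 0.7956 -0.6147 -0.0014]
(330, 330) [ 0.1348 -0.2062 -0.0046]
(220, 330) [0.1458 0.1931 0.0101]
```

View pics/sA.png

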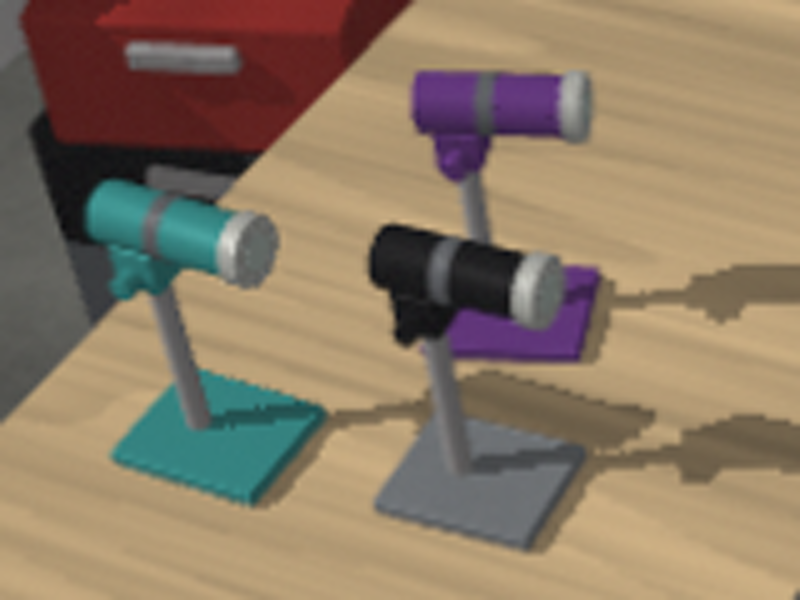

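View pics/sB.png

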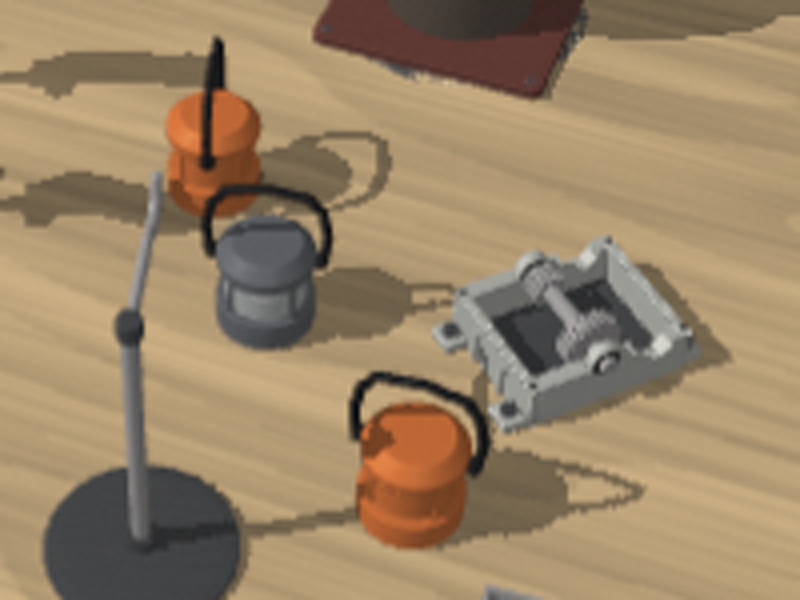

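View pics/tA.png

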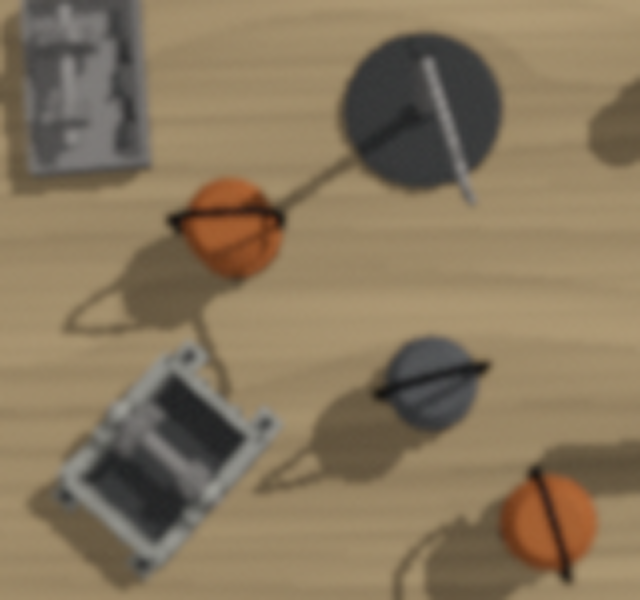

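View pics/tB.png

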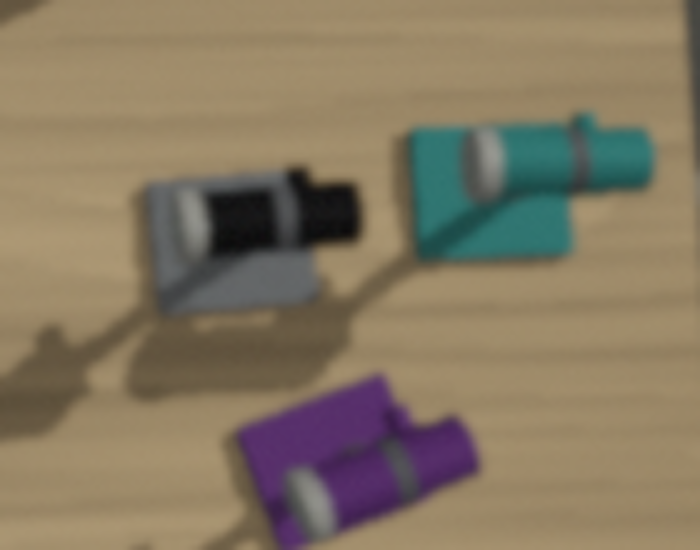

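```bash
cat > m1.py <<'E'
from h import *
import sys
sfx=sys.argv[1] if len(sys.argv)>1 else "0"
for n in("scene","top"):
    s=load(n+sfx);P=cloud(s);hsv=cv2.cvtColor(s["img"],cv2.COLOR_BGR2HSV)
    x,y,z=P[...,0],P[...,1],P[...,2]; v=hsv[...,2]
    def box(x0,x1,y0,y1,z0,z1): return (x>x0)&(x<x1)&(y>y0)&(y<y1)&(z>z0)&(z<z1)
    def rep(name,m,shape=True):
        Q=P[m]
        if len(Q)<5: print(name,len(Q));return
        c=np.median(Q,0); 
        U,S,V=np.linalg.svd(Q[:,:2]-Q[:,:2].mean(0),full_matrices=False)
        t=(Q[:,:2]-Q[:,:2].mean(0))@V[0]; o=(Q[:,:2]-Q[:,:2].mean(0))@V[1]
        mid=Q[:,:2].mean(0)+V[0]*(t.max()+t.min())/2
        print(n,name,len(Q),"mean",Q.mean(0).round(4),"mid",mid.round(4),"ang",np.degrees(np.arctan2(V[0,1],V[0,0])).round(2),"len",np.ptp(t).round(4),"wid",o.std().round(4)*2,"z",np.percentile(Q[:,2],[5,50,95]).round(3))
    # guesses from bench pixel
    if n=="top":
        for nm,uv,zz in [("lantern",(278,240),0.1),("case",(212,260),.04),("stand",(276,172),0),("cam",(383,224),.2),("tray",(191,166),.03),("jar",(346,162),.085)]:
            print(nm,pl(s,[uv],zz).round(3))
    np.save(n+"P.npy",P)
    for nm,b in eval(open("boxes.txt").read()).items():
        m=box(*b[:6])
        if len(b)>6: m&=eval(b[6])
        rep(nm,m)
E
echo '{}' > boxes.txt; python3 m1.py
```

```text
lantern [[ 0.462 -0.025  0.1  ]]
case [[0.399 0.214 0.04 ]]
stand [[ 0.723 -0.024  0.   ]]
cam [[ 0.5  -0.37  0.2 ]]
tray [[0.748 0.291 0.03 ]]
jar [[ 0.735 -0.275  0.085]]
```

```bash
cat > boxes.txt <<'E'
{"handle":(0.38,0.56,-0.12,0.08,0.125,0.2,"(v<70)"),
"handletop":(0.38,0.56,-0.12,0.08,0.141,0.2,"(v<70)"),
"foot_cap":(0.40,0.53,-0.1,0.05,0.07,0.10),
"arm":(0.55,0.85,-0.2,0.12,0.236,0.3),
"armseatish":(0.55,0.68,-0.2,0.12,0.2,0.3),
"post":(0.6,0.85,-0.12,0.12,0.06,0.225),
"standfoot":(0.6,0.85,-0.14,0.10,0.004,0.03,"(v<80)"),
"barrel":(0.42,0.58,-0.47,-0.25,0.185,0.24),
"barrelblk":(0.42,0.58,-0.47,-0.25,0.185,0.24,"(v<60)"),
"ring":(0.42,0.58,-0.47,-0.25,0.17,0.24,"(v>110)"),
"base":(0.40,0.6,-0.47,-0.25,0.004,0.02,"(hsv[...,1]<70)"),
"casetop":(0.28,0.52,0.08,0.34,0.035,0.05),
"shaft":(0.28,0.52,0.08,0.34,0.048,0.09),
"shafthi":(0.28,0.52,0.08,0.34,0.062,0.09),
}
E
python3 m1.py|grep -v '\[\['
```

```text
scene handle 89 mean [ 0.4619 -0.0291  0.143 ] mid [ 0.4537 -0.0555] ang 72.91 len 0.1511 wid 0.0382 z [0.129 0.145 0.151]
scene handletop 64 mean [ 0.4655 -0.0271  0.1467] mid [ 0.4649 -0.0509] ang 88.47 len 0.1272 wid 0.0246 z [0.142 0.147 0.151]
scene foot_cap 443 mean [ 0.4745 -0.0214  0.0855] mid [ 0.4747 -0.0222] ang 104.89 len 0.1052 wid 0.0372 z [0.073 0.087 0.094]
scene arm 181 mean [ 0.6754 -0.0358  0.2539] mid [ 0.665  -0.0388] ang 16.07 len 0.1457 wid 0.0074 z [0.245 0.253 0.263]
scene armseatish 88 mean [ 0.6311 -0.0485  0.2535] mid [ 0.6372 -0.0467] ang 16.32 len 0.088 wid 0.0052 z [0.246 0.252 0.264]
scene post 262 mean [0.693 0.019 0.132] mid [0.6678 0.0482] ang 130.86 len 0.195 wid 0.0082 z [0.071 0.126 0.213]
scene standfoot 1378 mean [ 0.7289 -0.0193  0.0094] mid [ 0.7277 -0.0177] ang 125.07 len 0.1452 wid 0.072 z [0.005 0.009 0.014]
scene barrel 525 mean [ 0.5124 -0.3624  0.2113] mid [ 0.5131 -0.3693] ang 95.8 len 0.1224 wid 0.0222 z [0.19  0.214 0.224]
scene barrelblk 328 mean [ 0.5151 -0.3777  0.2117] mid [ 0.5151 -0.3783] ang 92.87 len 0.1001 wid 0.0184 z [0.19
[... 1612 characters left out ...]
4 mean [ 0.5001 -0.3741  0.2184] mid [ 0.5003 -0.3767] ang 95.29 len 0.0984 wid 0.0232 z [0.209 0.219 0.226]
top ring 52 mean [ 0.5014 -0.3316  0.2192] mid [ 0.4979 -0.3677] ang 84.54 len 0.1186 wid 0.0246 z [0.201 0.222 0.229]
top base 447 mean [ 0.4886 -0.3808  0.0133] mid [ 0.4887 -0.3805] ang 65.46 len 0.1454 wid 0.0602 z [0.007 0.014 0.019]
top casetop 383 mean [0.4079 0.2169 0.0437] mid [0.4025 0.2227] ang -47.38 len 0.1611 wid 0.09 z [0.037 0.044 0.049]
top shaft 269 mean [0.4101 0.2183 0.056 ] mid [0.4081 0.2164] ang -135.54 len 0.1295 wid 0.048 z [0.048 0.055 0.069]
top shafthi 47 mean [0.4208 0.2335 0.0662] mid [0.4041 0.2168] ang -135.01 len 0.1116 wid 0.0182 z [0.062 0.066 0.072]
```

```bash
cat > m2.py <<'E'
from h import *
from scipy.optimize import least_squares
def cylfit(Q,r,z,x0,name):
    # axis: point p + t*d in plane z ; p = fixed along coordinate; solve perpendicular offset + angle
    c=Q[:,:2].mean(0)
    def f(p):
        a,o,zz=p; d=np.array([np.cos(a),np.sin(a)]); nn=np.array([-d[1],d[0]])
        e=(Q[:,:2]-c)@nn-o
        return np.hypot(e,Q[:,2]-(z if z else zz))-r
    b=least_squares(lambda q:f([q[0],q[1],0]),[x0,0],loss="soft_l1",f_scale=0.002)
    a,o=b.x; d=np.array([np.cos(a),np.sin(a)]); nn=np.array([-d[1],d[0]])
    t=(Q[:,:2]-c)@d
    print(name,len(Q),"ang",np.degrees(a).round(2),"pt",(c+o*nn).round(4),"t",np.percentile(t,[0,2,98,100]).round(4),"res",np.median(abs(b.fun)).round(4))
    return a,c+o*nn,t
D={}
for n in("scene","top"):
    s=load(n+"0");P=cloud(s);D[n]=(s,P)
for n in("scene","top","both"):
    def get(x0,x1,y0,y1,z0,z1,vmax=999):
        out=[]
        for k in (D if n=="both" else [n]):
            s,P=D[k];v=s["img"].max(2)
            m=(P[...,0]>x0)&(P[...,0]<x1)&(P[...,1]>y0)&(P[...,1]<y1)&(P[...,2]>z0)&(P[...,2]<z1)&(v<vmax)
            out.append(P[m])
        return np.vstack(out)
    Q=get(.44,.58,-.47,-.25,.185,.24,60)
    cylfit(Q,.022,.2,np.radians(94),n+" cam")
    Q=get(.44,.58,-.47,-.25,.185,.24)
    a,p,t=cylfit(Q,.022,.2,np.radians(94),n+" camall")
    Q=get(.30,.52,.1,.34,.046,.09)
    # shaft sections: bare only, take points within 12 mm of axis & top
    a=np.radians(45.7);d=np.array([np.cos(a),np.sin(a)]);nn=np.array([-d[1],d[0]])
    c=np.array([.407,.2165])
    S=Q[(abs((Q[:,:2]-c)@nn)<.013)&(abs((Q[:,:2]-c)@d)<.022)&(Q[:,2]<.056)]
    cylfit(S,.008,.044,a,n+" shaft")
    S=Q[(abs((Q[:,:2]-c)@nn)<.030)&(((Q[:,:2]-c)@d)>.022)&(((Q[:,:2]-c)@d)<.044)]
    cylfit(S,.0255,.044,a,n+" biggear")
    # profile along axis
    t=(Q[:,:2]-c)@d; w=abs((Q[:,:2]-c)@nn)<.01
    for lo in np.arange(-.076,.08,.004):
        k=w&(t>=lo)&(t<lo+.004)
        if n=="both" and k.sum(): print("%.3f:%.3f"%(lo+.002,np.percentile(Q[k,2],80)),end=" ")
    print()
E
python3 m2.py
```

```text
scene cam 328 ang 92.7 pt [ 0.5022 -0.3783] t [-0.0506 -0.0478  0.048   0.0495] res 0.0018
scene camall 525 ang 92.05 pt [ 0.5019 -0.3628] t [-0.0678 -0.0626  0.0522  0.054 ] res 0.0021
scene shaft 38 ang 45.91 pt [0.4042 0.2132] t [-0.016  -0.0158  0.0161  0.0171] res 0.0011
scene biggear 102 ang 40.98 pt [0.4304 0.2447] t [-0.0132 -0.0108  0.0072  0.0087] res 0.0028

top cam 324 ang 94.17 pt [ 0.5011 -0.374 ] t [-0.0518 -0.0482  0.0449  0.0465] res 0.0017
top camall 527 ang 93.89 pt [ 0.5006 -0.3641] t [-0.066  -0.061   0.0564  0.0573] res 0.0019
top shaft 35 ang 46.63 pt [0.4045 0.2187] t [-0.0212 -0.0211  0.0197  0.0203] res 0.0019
top biggear 75 ang 45.95 pt [0.4267 0.2423] t [-0.01   -0.0079  0.0092  0.0102] res 0.0026

both cam 652 ang 93.44 pt [ 0.5017 -0.3763] t [-0.053  -0.0483  0.0464  0.0488] res 0.0018
both camall 1052 ang 92.92 pt [ 0.5013 -0.3635] t [-0.0673 -0.0618  0.0551  0.0565] res 0.0021
both shaft 73 ang 51.04 pt [0.4045 0.2155] t [-0.0192 -0.0183  0.0216  0.0232] res 0.0017
both biggear 177 ang 42.58 pt [0.4287 0.2438] t [-0.0126 -0.0107  0.0087  0.0101] res 0.0029
-0.066:0.049 -0.062:0.055 -0.058:0.062 -0.054:0.061 -0.050:0.059 -0.046:0.060 -0.042:0.058 -0.038:0.058 -0.034:0.061 -0.030:0.060 -0.026:0.059 -0.022:0.054 -0.018:0.056 -0.014:0.053 -0.010:0.055 -0.006:0.053 -0.002:0.053 0.002:0.054 0.006:0.053 0.010:0.052 0.014:0.054 0.018:0.055 0.022:0.058 0.026:0.069 0.030:0.072 0.034:0.068 0.038:0.067 0.042:0.067 0.046:0.054 0.050:0.059 0.054:0.062 0.058:0.059 0.062:0.060 0.066:0.052
```

Run:
```python
from h import *
for n in("scene","top"):
    s=load(n+"0");P=cloud(s)
    hsv=cv2.cvtColor(s["img"],cv2.COLOR_BGR2HSV)
    m=(P[...,0]>.4)&(P[...,0]<.6)&(P[...,1]>-.48)&(P[...,1]<-.27)&(P[...,2]>-.003)&(P[...,2]<.022)&(hsv[...,1]<75)
    m=cv2.morphologyEx(m.astype(np.uint8),cv2.MORPH_OPEN,np.ones((2,2)))
    ys,xs=np.nonzero(m); Q=pl(s,np.c_[xs,ys],.010)[:,:2]
    print(n,"base",cv2.minAreaRect((Q*1000).astype(np.float32)))
    m=(P[...,0]>.28)&(P[...,0]<.52)&(P[...,1]>.08)&(P[...,1]<.36)&(P[...,2]>.032)&(P[...,2]<.055)
    ys,xs=np.nonzero(m); Q=pl(s,np.c_[xs,ys],.044)[:,:2]
    print(n,"case",cv2.minAreaRect((Q*1000).astype(np.float32)))
    # gripper position check
    m=(P[...,0]>.15)&(P[...,0]<.35)&(P[...,1]>.5)&(P[...,1]<.7)&(P[...,2]>.15)&(P[...,2]<.26)
    if m.any(): print("grip",P[m].mean(0),P[m].min(0),P[m].max(0))
```

```text
scene base ((506.2865905761719, -381.8515319824219), (111.49639892578125, 128.69744873046875), 3.3127858638763428)
scene case ((409.4630432128906, 220.5890350341797), (138.62033081054688, 162.87413024902344), 45.191078186035156)
grip [0.2567025  0.59572379 0.25364334] [0.22309914 0.54495458 0.24384621] [0.28490754 0.65172749 0.25951359]
top base ((498.6309814453125, -389.8450012207031), (105.26013946533203, 125.10014343261719), 2.89597225189209)
top case ((402.587158203125, 220.96241760253906), (133.85623168945312, 157.19091796875), 51.208072662353516)
grip [0.2405058  0.54851183 0.25517679] [0.23733314 0.54460223 0.25112853] [0.24402148 0.55288149 0.25917431]
```

move_arm(slide=[[2.0,-3.98,0.2],[2.0,-3.98,0.2],[2.0,-3.98,0],[2.0,-3.98,0],[2.0,-3.98,0]], delta_rot=[[0,0,-3.62],[0,0,-3.62],[0,0,-3.62],[0,0,-3.62],[0,0,-3.62]], hand=[6,6,6,6,6], squeeze=100)

```text
clock: 0.72
eef_pos: [0.3522, 0.3986, 0.2138]
orientation: [0.35, 0.937, -0.0, -0.0]
ft_force: [0.4, -0.4, -0.0]
gripper_width: 0.0599
```

move_arm(slide=[[1.5,-3.98,0],[1.5,-3.98,0],[1.5,-3.98,0],[1.5,-3.98,0],[1.5,-3.98,0]], delta_rot=[[0,0,-3.62],[0,0,-3.62],[0,0,-3.62],[0,0,-3.62],[0,0,-3.62]], hand=[6,6,6,6,6])

```text
clock: 1.35
eef_pos: [0.4269, 0.1997, 0.2139]
orientation: [0.493, 0.87, -0.0, -0.0]
ft_force: [0.1, 0.2, 0.4]
gripper_width: 0.0601
```

move_arm(slide=[[0.6,-3.98,0],[0.6,-3.98,0],[0.6,-3.98,0],[0.6,-3.98,0],[0.6,-3.98,0]], delta_rot=[[0,0,-3.62],[0,0,-3.62],[0,0,-3.62],[0,0,-3.62],[0,0,-3.62]], hand=[6,6,6,6,6])

```text
clock: 1.98
eef_pos: [0.4566, 0.0009, 0.214]
orientation: [0.624, 0.781, -0.0, -0.0]
ft_force: [-0.1, 0.5, -0.2]
gripper_width: 0.0599
```

```bash
cat > snap.py <<'E'
import sys
from station import imaging, telemetry
import cv2,pickle
from h import crop
k=sys.argv[1]
for n in("scene","top"):
    s=imaging.snapshot(n); pickle.dump(s,open(n+k+".pkl","wb")); cv2.imwrite(f"pics/{n}{k}.png",s["img"])
st=telemetry.get_state();print(st["clock"],st["eef_pos"],st["orientation"],st["ft_force"],st["gripper_width"],st["joints"].round(2))
E
python3 snap.py 1
python3 - <<'E'
from h import *
a=load("scene1");b=load("top1")
A=cv2.resize(a["img"][130:270,220:360],None,fx=4,fy=4);B=cv2.resize(b["img"][170:310,210:350],None,fx=4,fy=4)
cv2.imwrite("pics/c1.png",cv2.resize(np.hstack([A,B]),(800,400)))
E
```

```text
2.075 [ 0.45691431 -0.0022058   0.21413667] [ 6.26183539e-01  7.79675642e-01 -1.45851607e-04  2.17604795e-04] [0.12232611 0.15754928 0.89939493] 0.059657481852040194 [-0.7  -0.11  0.57  1.93  0.06  1.31  0.07]
```

View pics/c1.png

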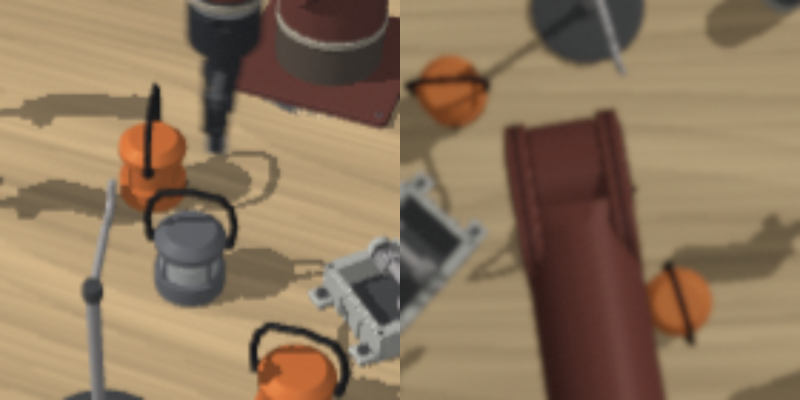

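```bash
python3 - <<'E'
from h import *
for n in("scene1","top0"):
    s=load(n); im=s["img"].copy()
    big=cv2.resize(im,None,fx=4,fy=4,interpolation=cv2.INTER_CUBIC)
    def dot(P,c):
        for p in proj(s,P): cv2.circle(big,tuple(int(round(q)) for q in (p+.5)*4-.5),3,c,-1)
    yw=np.radians(13);yd=np.array([-np.sin(yw),np.cos(yw),0])
    L=np.array([.463,-.0235,0])
    dot([L+yd*y+[0,0,.147-.006*abs(y)/.034] for y in(-.034,-.017,0,.017,.034)],(0,255,0))
    dot([[.4566,.0018,.214-0.0]],(0,0,255))
    aw=np.radians(16);ax=np.array([np.cos(aw),np.sin(aw),0]);S=np.array([.7225,-.021,0])
    dot([S-ax*r+[0,0,z] for r,z in((0,.26),(.05,.25),(.085,.25),(.097,.244),(.115,.244),(.132,.264))],(0,255,255))
    c=proj(s,[[.54,-.01,.15]])[0]*4; u,v=int(c[0]),int(c[1])
    cv2.imwrite(f"pics/d_{n}.png",big[max(0,v-240):v+240,max(0,u-240):u+240])
E
python3 -c "
import cv2,numpy as np
cv2.imwrite('pics/d1.png',cv2.resize(np.hstack([cv2.resize(cv2.imread('pics/d_%s.png'%n),(480,480)) for n in('scene1','top0')]),(800,400)))"
```

```text
(no output)
```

View pics/d1.png

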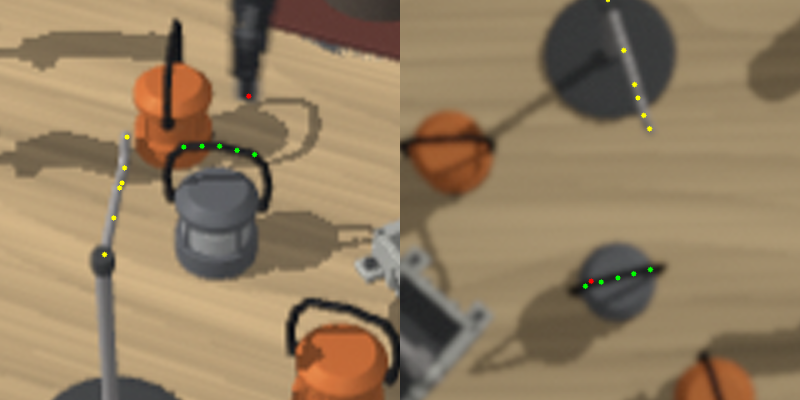

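move_arm(slide=[[0,0,-2.5],[0,0,-2.5],[0,0,-2.0],[0,0,-1.6],[0,0,-0.5]], delta_rot=[[0,0,0],[0,0,0],[0,0,0],[0,0,0],[0,0,0]], hand=[6,6,6,6,6])

```text
clock: 2.7
eef_pos: [0.4563, 0.0024, 0.1223]
orientation: [0.623, 0.782, -0.001, -0.0]
ft_force: [1.1, -0.2, 0.4]
gripper_width: 0.0596
```

move_arm(slide=[[0,0,0],[0,0,0],[0,0,0],[0,0,0],[0,0,0]], delta_rot=[[0,0,0],[0,0,0],[0,0,0],[0,0,0],[0,0,0]], hand=[6,0,0,0,0])

```text
clock: 3.32
eef_pos: [0.4588, 0.0035, 0.1255]
orientation: [0.623, 0.782, 0.002, 0.001]
ft_force: [-3.4, 6.0, 21.7]
gripper_width: -0.0001
```

```bash
python3 snap.py 2; python3 -c "
from h import *
crop(load('scene2'),'pics/c2.png',220,130,360,270,4)"
```

```text
3.425 [0.45893461 0.00358681 0.12559996] [0.62288717 0.78230776 0.00234213 0.00081318] [-3.30714849  3.93168371 21.12814003] 0.00016129246605085023 [-0.69 -0.02  0.59  2.05  0.01  1.1   0.12]
```

View pics/c2.png

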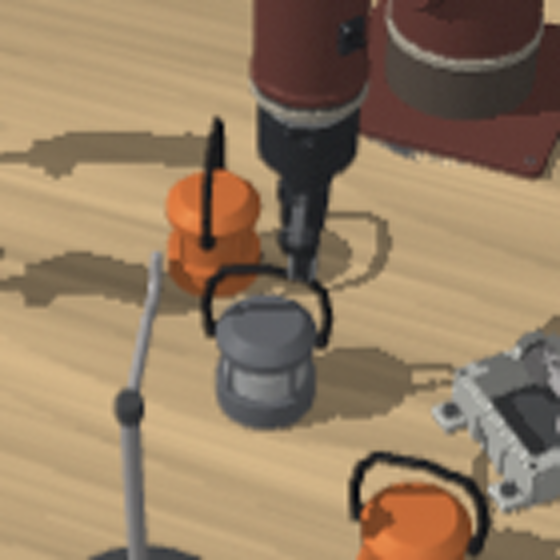

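Run:
```python
from h import *
s=load("scene2");P=cloud(s)
for u,v in[(294,200),(295,196),(295,190),(295,180),(295,175),(297,196),(300,200),(285,197),(277,196),(272,205),(302,208),(295,198),(293,198)]:
    print(u,v,s["img"][v,u],P[v,u].round(4))
pr=proj(s,[[.4589,.0036,.1256],[.4589,.0036,.1446],[.4572,.0018,.142],[.463,-.0235,.147],[.463,-.0235,.09],[.4589,.0036,.18]]);print(pr)
```

```text
294 200 [62 74 83] [ 4.605e-01 -1.000e-04  1.397e-01]
295 196 [40 36 36] [0.4744 0.0077 0.1725]
295 190 [68 65 63] [0.5148 0.0212 0.2378]
295 180 [78 77 75] [0.4965 0.0137 0.2593]
295 175 [41 39 38] [0.4986 0.0139 0.2806]
297 196 [58 57 56] [0.4685 0.0122 0.1689]
300 200 [ 76  98 113] [ 0.3194 -0.0274  0.002 ]
285 197 [38 36 36] [ 0.4701 -0.027   0.1516]
277 196 [35 47 69] [ 0.4703 -0.0542  0.1463]
272 205 [30 32 34] [ 0.479  -0.068   0.1088]
302 208 [23 22 22] [0.4538 0.0257 0.1074]
295 198 [38 36 34] [0.4643 0.0044 0.1537]
293 198 [60 58 57] [0.4731 0.0009 0.1602]
[[295.15077215 203.16748664]
 [295.30819105 198.88711229]
 [294.94499311 198.9792332 ]
 [286.84951823 196.9119492 ]
 [286.6050266  209.56049732]
 [295.6085733  190.70662992]]
```

```bash
python3 -c "
from h import *
a=load('scene1')['img'][175:235,255:315];b=load('scene2')['img'][175:235,255:315]
cv2.imwrite('pics/c2b.png',np.hstack([cv2.resize(q,(400,400),interpolation=cv2.INTER_NEAREST) for q in(a,b)]))"
```

```text
(no output)
```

View pics/c2b.png

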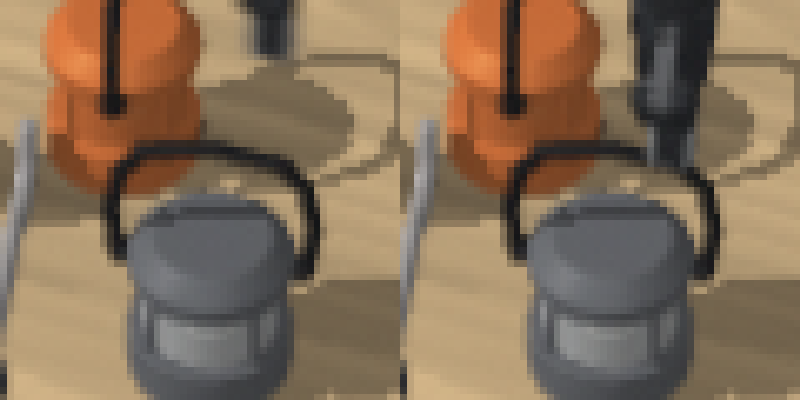

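move_arm(slide=[[0,0,0.3],[0,0,0.3],[0,0,0]], delta_rot=[[0,0,0],[0,0,0],[0,0,0]], hand=[0,0,0])

```text
clock: 3.8
eef_pos: [0.4566, 0.0021, 0.1291]
orientation: [0.623, 0.782, -0.0, -0.0]
ft_force: [-1.2, 0.1, -0.3]
gripper_width: 0.0001
```

```bash
python3 snap.py 3; python3 -c "
from h import *
a=load('scene2')['img'][175:235,255:315];b=load('scene3')['img'][175:235,255:315]
cv2.imwrite('pics/c3b.png',np.hstack([cv2.resize(q,(400,400),interpolation=cv2.INTER_NEAREST) for q in(a,b)]))"
```

```text
3.9 [0.45651829 0.00209852 0.12882817] [ 6.23200480e-01  7.82062055e-01 -2.61824934e-04 -1.87855649e-04] [0.94227699 0.55496484 0.3151408 ] 0.00013565122433148853 [-0.69 -0.02  0.59  2.05  0.02  1.12  0.12]
```

View pics/c3b.png

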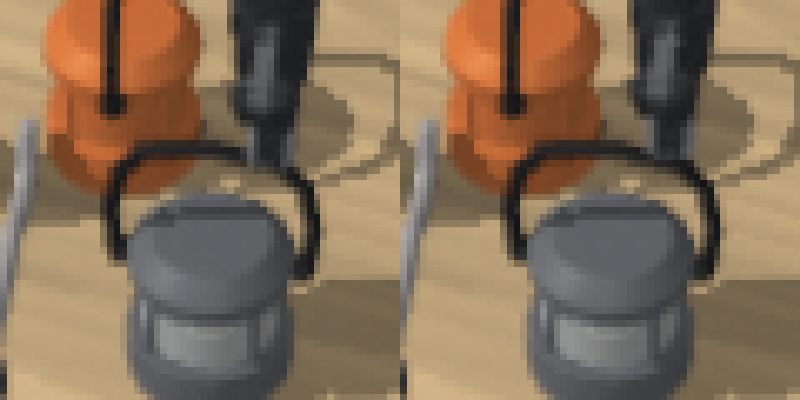

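Run:
```python
from h import *
for n,e in(("scene1",[.4569,-.0022,.2141]),("scene2",[.4589,.0036,.1256]),("scene3",[.4565,.0021,.1288])):
    s=load(n);P=cloud(s)
    e=np.array(e);print(n,proj(s,[e,e+[0,0,.019]]).round(1))
    x,y,z=np.moveaxis(P,-1,0)
    m=(abs(x-e[0])<.06)&(abs(y-e[1])<.03)&(z>e[2]-.02)&(z<e[2]+.06)
    vs,us=np.nonzero(m)
    for v in range(vs.min(),vs.max()+1):
        k=us[vs==v]
        if len(k): print(v,k.min(),k.max(),P[v,k].mean(0).round(4),P[v,int(np.median(k))].round(4),s["img"][v,int(np.median(k))])
```

```text
scene1 [[294.4 181.7]
 [294.5 177. ]]
162 298 298 [ 0.4276 -0.0031  0.2692] [ 0.4276 -0.0031  0.2692] [49 46 45]
163 298 298 [ 0.4301 -0.0021  0.2676] [ 0.4301 -0.0021  0.2676] [53 51 49]
167 300 300 [0.4262 0.0035 0.2505] [0.4262 0.0035 0.2505] [44 41 41]
168 299 300 [0.4258 0.0019 0.2457] [4.262e-01 4.000e-04 2.455e-01] [40 42 42]
169 299 299 [0.4281 0.0012 0.2433] [0.4281 0.0012 0.2433] [58 69 76]
177 291 294 [0.4965 0.0056 0.2683] [0.4982 0.0047 0.2694] [ 91 109 120]
178 291 297 [0.4961 0.0102 0.2656] [0.5001 0.0116 0.2694] [53 52 51]
179 291 297 [0.4962 0.0104 0.2619] [0.4987 0.0113 0.2643] [52 50 49]
180 291 297 [0.4963 0.0105 0.2581] [0.4957 0.0103 0.2575] [52 51 50]
181 291 297 [0.4946 0.01   0.2526] [0.4934 0.0096 0.2514] [48 47 46]
182 291 297 [0.4968 0.0109 0.2507] [0.5019 0.0127 0.2556] [55 53 52]
183 291 297 [0.4921 0.0093 0.2423] [0.4955 0.0105 0.2455] [ 84 100 111]
scene2 [[295.2 203.2]
 [295.3 198.9]]
191 299 299 [0.4517 0.0123 0.1756] [0.4517 0.0123 0.1756] [53 58 62]
192 299 299 [0.4504 0.012  0.17  ] [0.4504 0.012  0.17  ] [62 73 79]
194 292 295 [0.4691 0.0007 0.17
[... 1571 characters left out ...]
[37 40 42]
200 293 299 [0.4616 0.007  0.1434] [0.4636 0.0077 0.1455] [37 43 48]
201 297 300 [0.4555 0.0134 0.1358] [0.4565 0.012  0.1362] [27 28 28]
202 298 300 [0.4577 0.0159 0.1344] [0.4585 0.0162 0.1351] [29 30 31]
203 299 301 [0.4585 0.0197 0.132 ] [0.4606 0.0204 0.1343] [33 36 38]
204 299 301 [0.4571 0.0194 0.1261] [0.4613 0.0208 0.1305] [44 52 57]
205 300 302 [0.4548 0.0221 0.1206] [0.4541 0.0219 0.1198] [25 25 24]
206 300 302 [0.4568 0.0229 0.1182] [0.458  0.0233 0.1195] [24 23 23]
207 300 301 [0.4595 0.0223 0.116 ] [0.4614 0.0213 0.1174] [66 85 97]
208 301 302 [0.4579 0.0253 0.1112] [0.4576 0.0235 0.1101] [39 43 46]
209 301 301 [0.4621 0.0252 0.1104] [0.4621 0.0252 0.1104] [43 49 54]
```

move_arm(slide=[[0,0,1],[0,0,0],[0,0,-1.0],[0,0,-1.5],[0,0,-1.1]], delta_rot=[[0,0,0],[0,0,0],[0,0,0],[0,0,0],[0,0,0]], hand=[6,6,6,6,6])

```text
clock: 4.53
eef_pos: [0.4561, 0.0021, 0.1015]
orientation: [0.623, 0.782, -0.001, -0.0]
ft_force: [-1.0, -0.4, -0.8]
gripper_width: 0.0602
```

move_arm(slide=[[0,0,0],[0,0,0],[0,0,0],[0,0,0],[0,0,0]], delta_rot=[[0,0,0],[0,0,0],[0,0,0],[0,0,0],[0,0,0]], hand=[6,0,0,0,0])

```text
clock: 5.15
eef_pos: [0.4574, 0.0023, 0.1036]
orientation: [0.623, 0.782, 0.001, 0.0]
ft_force: [1.6, 0.6, 2.3]
gripper_width: 0.0056
```

move_arm(slide=[[0,0,0],[0,0,0]], delta_rot=[[0,0,0],[0,0,0]], hand=[0,0])

```text
clock: 5.4
eef_pos: [0.4574, 0.0024, 0.1036]
orientation: [0.623, 0.782, 0.0, 0.0]
ft_force: [2.0, 0.3, 5.3]
gripper_width: 0.0059
```

```bash
python3 snap.py 4; python3 -c "
from h import *
a=load('scene3')['img'][175:235,255:315];b=load('scene4')['img'][175:235,255:315]
cv2.imwrite('pics/c4.png',np.hstack([cv2.resize(q,(400,400),interpolation=cv2.INTER_NEAREST) for q in(a,b)]))"
```

```text
5.5 [0.45742461 0.00237419 0.10356408] [6.23118833e-01 7.82126939e-01 4.85910850e-04 3.67664088e-04] [2.04175871 1.20683956 5.49698668] 0.005890643115542406 [-0.69  0.01  0.6   2.07 -0.01  1.06  0.14]
```

View pics/c4.png

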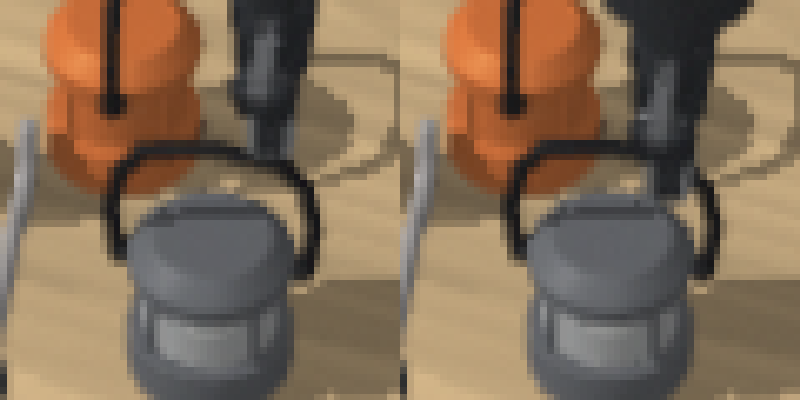

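move_arm(slide=[[0,0,0.5],[0,0,1.5],[0,0,2.5],[0,0,2.5],[0,0,2.5]], delta_rot=[[0,0,0],[0,0,0],[0,0,0],[0,0,0],[0,0,0]], hand=[0,0,0,0,0])

```text
clock: 6.12
eef_pos: [0.4563, 0.002, 0.1994]
orientation: [0.623, 0.782, -0.0, -0.0]
ft_force: [-0.2, 0.4, -3.9]
gripper_width: 0.0056
```

move_arm(slide=[[0,0,2.5],[0,0,1.5],[0,0,0.5],[0,0,0],[0,0,0]], delta_rot=[[0,0,0],[0,0,1],[0,0,1],[0,0,1],[0,0,0]], hand=[0,0,0,0,0])

```text
clock: 6.75
eef_pos: [0.4563, 0.0021, 0.2423]
orientation: [0.602, 0.798, -0.001, -0.0]
ft_force: [-0.4, 0.4, -2.9]
gripper_width: 0.0063
```

```bash
python3 snap.py 5; python3 -c "
from h import *
crop(load('scene5'),'pics/c5.png',220,110,360,250,4)"
```

```text
6.85 [0.45639799 0.00216507 0.24240589] [ 6.02514008e-01  7.98108008e-01 -5.83602869e-04 -3.69362276e-04] [ 0.36737867  0.13039262 -3.64548765] 0.0058574304295388735 [-0.71 -0.13  0.56  1.88  0.07  1.37  0.11]
```

View pics/c5.png

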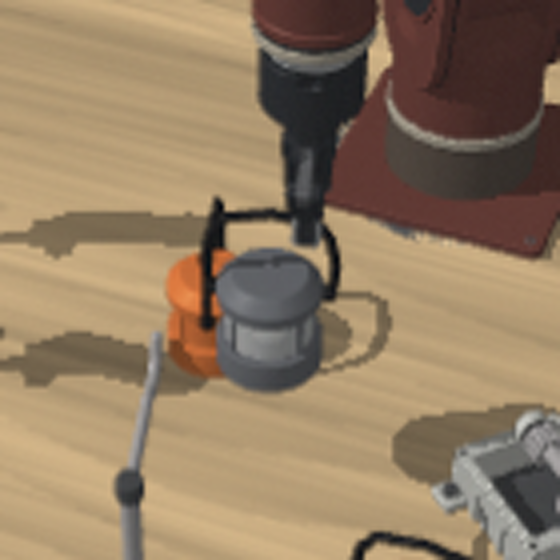

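```bash
cat > ov.py <<'E'
from h import *
def ov(n,L,yaw,zb,out,extra=None,hook=True,half=35,tilt=0):
    s=load(n); f=8
    big=cv2.resize(s["img"],None,fx=f,fy=f,interpolation=cv2.INTER_NEAREST)
    def dot(P,c):
        for p in proj(s,P): cv2.circle(big,tuple(int(round(q)) for q in (p+.5)*f-.5),3,c,-1)
    a=np.radians(yaw);xd=np.array([np.cos(a),np.sin(a),0]);yd=np.array([-np.sin(a),np.cos(a),0])
    L=np.array([*L,zb])
    dot([L+yd*y+[0,0,-.006*abs(y)/.034] for y in(-.034,-.017,0,.017,.034)],(0,255,0))
    for z,r in((-.147,.042),(-.057,.037)):
        dot([L+[r*np.cos(t),r*np.sin(t),z] for t in np.linspace(0,2*np.pi,24)],(255,0,255))
    if hook:
        aw=np.radians(16);ax=np.array([np.cos(aw),np.sin(aw),0]);S=np.array([.7225,-.021,0])
        dot([S-ax*r+[0,0,z] for r,z in((0,.26),(.05,.25),(.085,.25),(.097,.244),(.115,.244),(.132,.264))],(0,255,255))
    c=proj(s,[L-[0,0,.06]])[0]*f; u,v=int(c[0]),int(c[1]);h=half*f
    cv2.imwrite(out,big[max(0,v-h):v+h,max(0,u-h):u+h])
E
python3 -c "
from ov import *
ov('scene5',(.4633,-.0235),16,.2858,'pics/o5.png')"
```

```text
(no output)
```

View pics/o5.png

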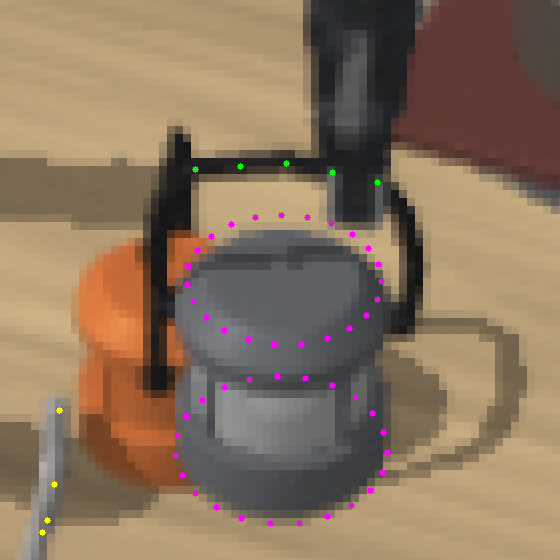

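move_arm(slide=[[2.0,-1.2,0.1],[2.5,-1.5,0.1],[2.5,-1.5,0],[1.2,-0.7,0],[0,0,0]], delta_rot=[[0,0,0],[0,0,0],[0,0,0],[0,0,0],[0,0,0]], hand=[0,0,0,0,0])

```text
clock: 7.48
eef_pos: [0.5387, -0.0471, 0.2445]
orientation: [0.603, 0.798, -0.001, -0.0]
ft_force: [-0.4, -0.6, -3.3]
gripper_width: 0.006
```

```bash
python3 snap.py 6; python3 -c "
from ov import *
ov('scene6',(.5449,-.072),16,.288,'pics/o6.png')"
```

```text
7.575 [ 0.53810296 -0.04628304  0.24478347] [ 6.02390857e-01  7.98201025e-01 -2.98359436e-04 -5.38959202e-04] [-0.02273738  0.67964121 -3.85208652] 0.006268072314693148 [-0.64  0.09  0.69  1.71 -0.06  1.36  0.34]
```

View pics/o6.png

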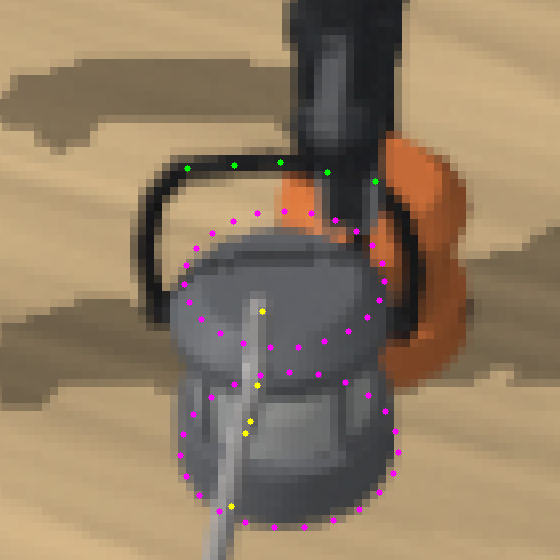

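move_arm(slide=[[1.5,0.43,0],[2.0,0.57,0],[2.0,0.57,0],[1.4,0.4,0],[0.7,0.2,0]], delta_rot=[[0,0,0],[0,0,0],[0,0,0],[0,0,0],[0,0,0]], hand=[0,0,0,0,0])

```text
clock: 8.2
eef_pos: [0.6149, -0.0244, 0.245]
orientation: [0.602, 0.798, -0.0, -0.0]
ft_force: [-0.0, -0.6, -4.0]
gripper_width: 0.0057
```

```bash
python3 snap.py 7; python3 -c "
from ov import *
ov('scene7',(.6205,-.0505),16,.288,'pics/o7.png')
crop(load('top7'),'pics/t7.png',220,130,340,260,4)"
```

```text
8.3 [ 0.61485694 -0.02478238  0.24496401] [ 6.02351796e-01  7.98230706e-01 -1.97085724e-04 -1.21222598e-04] [ 0.11184741 -0.50790437 -4.2185469 ] 0.005930694785032571 [-0.59  0.29  0.69  1.53 -0.18  1.39  0.4 ]
```

View pics/o7.png

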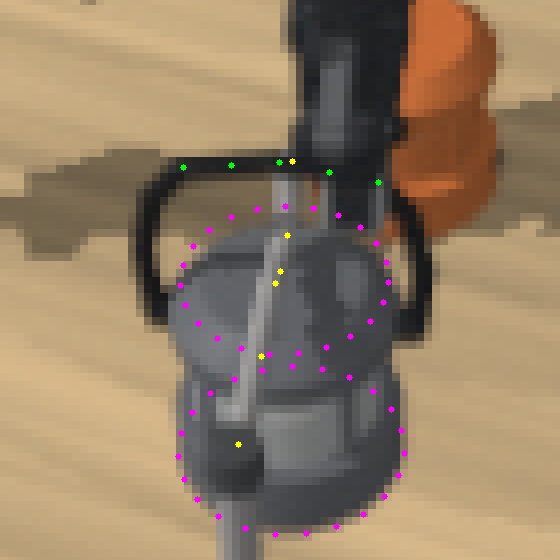

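View pics/t7.png

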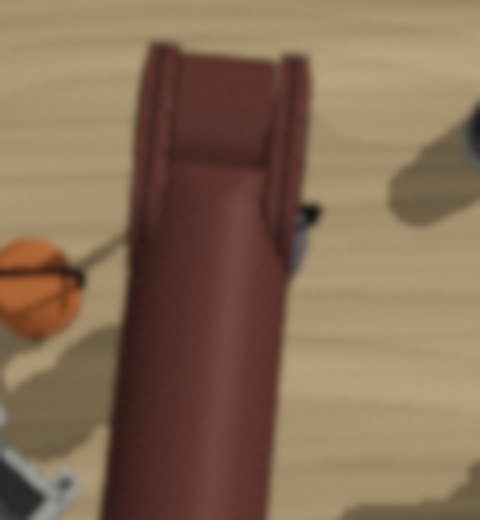

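move_arm(slide=[[-0.1,0,-1.0],[0,0,-1.0],[0,0,-0.6],[0,0,-0.4],[0,0,0]], delta_rot=[[0,0,0],[0,0,0],[0,0,0],[0,0,0],[0,0,0]], hand=[0,0,0,0,0])

```text
clock: 8.93
eef_pos: [0.6137, -0.0251, 0.2149]
orientation: [0.602, 0.798, -0.0, -0.0]
ft_force: [0.5, 0.1, -3.6]
gripper_width: 0.0062
```

move_arm(slide=[[0,0,-0.2],[0,0,-0.2],[0,0,0]], delta_rot=[[0,0,0],[0,0,0],[0,0,0]], hand=[0,0,0])

```text
clock: 9.3
eef_pos: [0.6138, -0.0251, 0.211]
orientation: [0.602, 0.798, -0.0, -0.0]
ft_force: [-0.1, -0.2, -3.7]
gripper_width: 0.0056
```

move_arm(slide=[[0,0,-0.15],[0,0,0]], delta_rot=[[0,0,0],[0,0,0]], hand=[0,0])

```text
clock: 9.55
eef_pos: [0.6139, -0.0251, 0.2098]
orientation: [0.603, 0.798, 0.0, 0.0]
ft_force: [0.4, 0.1, -2.6]
gripper_width: 0.0057
```

move_arm(slide=[[0,0,-0.15],[0,0,0]], delta_rot=[[0,0,0],[0,0,0]], hand=[0,0])

```text
clock: 9.8
eef_pos: [0.6141, -0.0252, 0.209]
orientation: [0.602, 0.798, 0.0, 0.0]
ft_force: [-2.0, 0.5, 4.7]
gripper_width: 0.006
```

```bash
python3 snap.py 8; python3 -c "
from ov import *
ov('scene8',(.6205,-.0505),16,.252,'pics/o8.png')"
```

```text
9.9 [ 0.61412923 -0.02509053  0.20895179] [6.02436927e-01 7.98166311e-01 4.25384644e-04 3.28990273e-04] [-2.77886952 -0.15887811  4.95473224] 0.00593839573872719 [-0.58  0.3   0.69  1.59 -0.2   1.32  0.41]
```

View pics/o8.png

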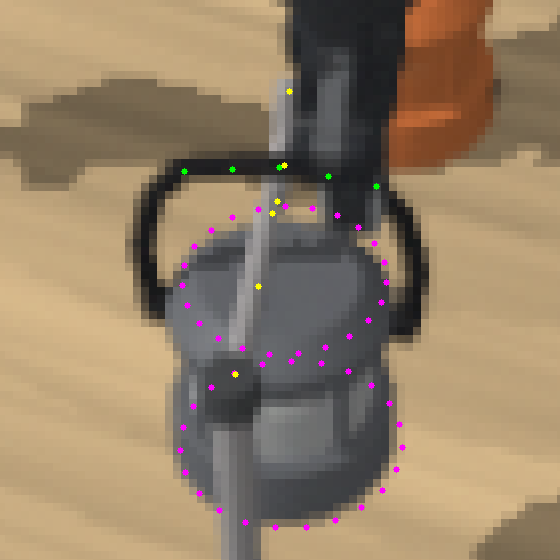

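move_arm(slide=[[0,0,0],[0,0,0],[0,0,0],[0,0,0]], delta_rot=[[0,0,0],[0,0,0],[0,0,0],[0,0,0]], hand=[2,4,4,4])

```text
clock: 10.4
eef_pos: [0.6138, -0.0251, 0.208]
orientation: [0.602, 0.798, -0.0, -0.0]
ft_force: [0.3, -0.3, -0.6]
gripper_width: 0.0402
```

```bash
python3 snap.py 9; python3 -c "
from ov import *
ov('scene9',(.6205,-.0505),16,.252,'pics/o9.png')"
```

```text
10.5 [ 0.61376714 -0.02509924  0.2080307 ] [ 6.02474721e-01  7.98137960e-01 -7.30584481e-05 -4.93484938e-05] [ 0.04313665 -0.44920134 -1.01550233] 0.03993564948534264 [-0.58  0.3   0.69  1.59 -0.2   1.32  0.41]
```

View pics/o9.png

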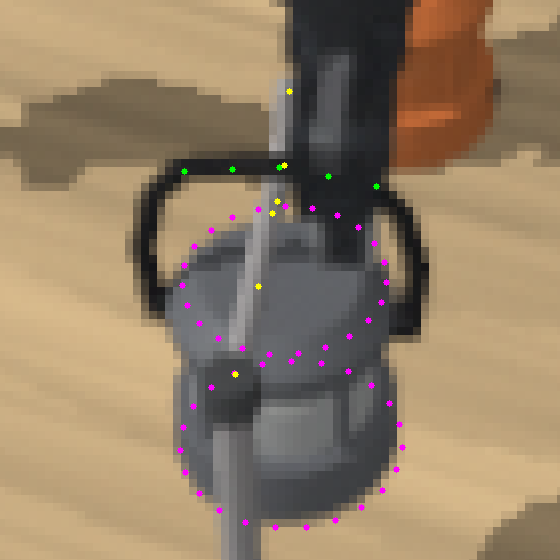

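move_arm(slide=[[0,0,1.5],[0,0,2.5],[0,0,2.5],[0,0,2.0],[0,0,0.5]], delta_rot=[[0,0,0],[0,0,0],[0,0,0],[0,0,0],[0,0,0]], hand=[4,4,4,4,4])

```text
clock: 11.12
eef_pos: [0.6145, -0.0253, 0.3003]
orientation: [0.603, 0.798, 0.001, 0.001]
ft_force: [1.1, -0.4, 0.0]
gripper_width: 0.0395
```

move_arm(slide=[[-2.5,2.5,0],[-2.5,3,0],[-2.5,3,0],[-2.5,3,0],[-2.5,3,0]], delta_rot=[[0,0,-6],[0,0,-6],[0,0,-6],[0,0,-6],[0,0,-6]], hand=[6,6,6,6,6])

```text
clock: 11.75
eef_pos: [0.4877, 0.1208, 0.2979]
orientation: [0.79, 0.614, -0.0, -0.0]
ft_force: [0.4, 0.4, -0.1]
gripper_width: 0.0601
```

move_arm(slide=[[-2,2.5,-2],[-2,2.5,-3],[-2,2.5,-3],[-1.5,2.2,-2],[-0.4,0.5,0]], delta_rot=[[0,0,-6],[0,0,-6],[0,0,-6],[0,0,-6],[0,0,-6.2]], hand=[6,6,6,6,6])

```text
clock: 12.38
eef_pos: [0.4076, 0.2227, 0.1962]
orientation: [0.922, 0.388, -0.002, 0.0]
ft_force: [0.4, 0.6, 1.0]
gripper_width: 0.0598
```

```bash
python3 snap.py 10; python3 -c "
from ov import *
ov('scene10',(.6205,-.0505),16,.253,'pics/o10.png')
crop(load('scene10'),'pics/s10.png',300,160,440,270,5)"
```

```text
12.475 [0.40897559 0.22236269 0.19760332] [ 9.21461818e-01  3.88468572e-01 -5.19042289e-04  1.34381700e-04] [ 0.37939356 -0.49990682 -0.32391582] 0.05996194357624486 [-1.03 -0.06  0.43  1.93  0.03  1.27 -1.39]
```

View pics/o10.png

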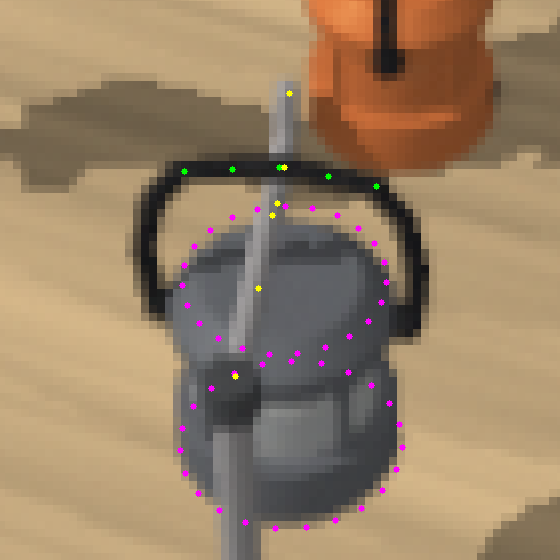

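View pics/s10.png

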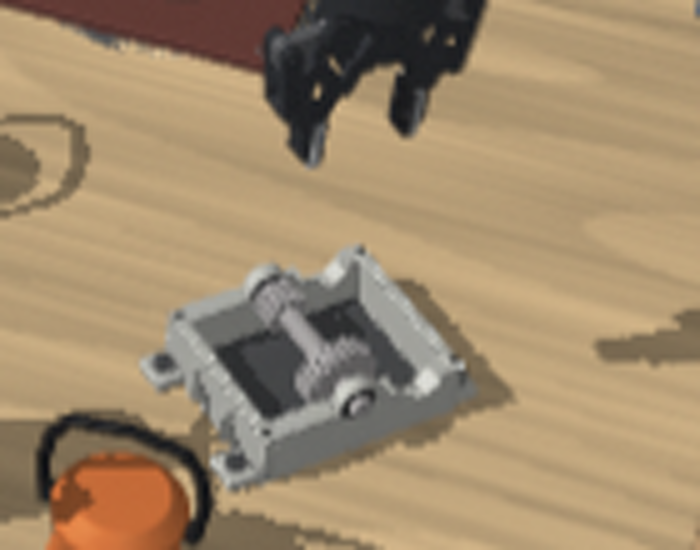

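move_arm(slide=[[0.1,0,-2.5],[0,0,-3],[0,0,-3],[0,0,-2],[0,0,-0.5]], delta_rot=[[0,0,0],[0,0,0],[0,0,0],[0,0,0],[0,0,0]], hand=[5,5,5,5,5])

```text
clock: 13.1
eef_pos: [0.4106, 0.221, 0.0873]
orientation: [0.921, 0.389, -0.001, 0.0]
ft_force: [0.1, -0.0, -0.2]
gripper_width: 0.0498
```

```bash
python3 snap.py 11
python3 - <<'E'
from h import *
s=load("scene11");f=8
big=cv2.resize(s["img"],None,fx=f,fy=f,interpolation=cv2.INTER_NEAREST)
def dot(P,c):
    for p in proj(s,P): cv2.circle(big,tuple(int(round(q)) for q in (p+.5)*f-.5),3,c,-1)
a=np.radians(45.7);d=np.array([np.cos(a),np.sin(a),0]);c=np.array([.406,.2175,.044])
dot([c+d*t for t in(-.066,-.025,0,.006,.025,.041,.066)],(0,255,0))
nn=np.array([-d[1],d[0],0])
G=c+d*.006;G[2]=.087+.03
dot([G+nn*k+d*w for k in(-.025,.025) for w in(-.011,.011)],(0,0,255))
c=proj(s,[[.406,.2175,.08]])[0]*f;u,v=map(int,c)
cv2.imwrite("pics/o11.png",big[v-260:v+260,u-300:u+300])
E
```

```text
13.2 [0.41106028 0.2215681  0.08826194] [ 9.21368402e-01  3.88690428e-01 -8.80716497e-05  1.07851238e-04] [ 0.73530279 -0.4019553   0.71936146] 0.04962616334429871 [-1.02  0.06  0.44  2.06 -0.03  1.02 -1.33]
```

View pics/o11.png

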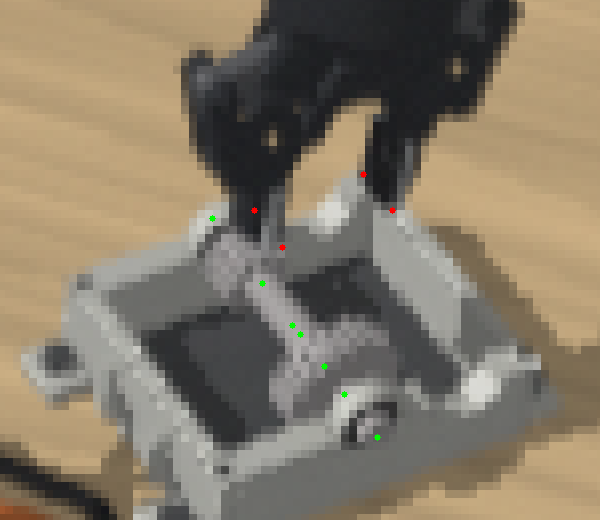

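move_arm(slide=[[-0.05,0,-2],[0,0,-2.5],[0,0,-2],[0,0,-1.2],[0,0,-0.5]], delta_rot=[[0,0,0],[0,0,0],[0,0,0],[0,0,0],[0,0,0]], hand=[5,5,5,5,5])

```text
clock: 13.82
eef_pos: [0.4106, 0.2221, 0.0063]
orientation: [0.921, 0.389, 0.0, -0.0]
ft_force: [0.4, -0.2, -0.7]
gripper_width: 0.05
```

```bash
python3 snap.py 12; python3 -c "
from h import *
crop(load('scene12'),'pics/s12.png',310,180,410,260,7)"
```

```text
13.925 [0.41052681 0.22198825 0.00632191] [ 9.21478517e-01  3.88429316e-01  8.85697425e-05 -2.55731299e-05] [ 0.02814722  0.06581101 -0.51867699] 0.04974447980101543 [-0.99  0.19  0.44  2.13 -0.11  0.84 -1.26]
```

View pics/s12.png

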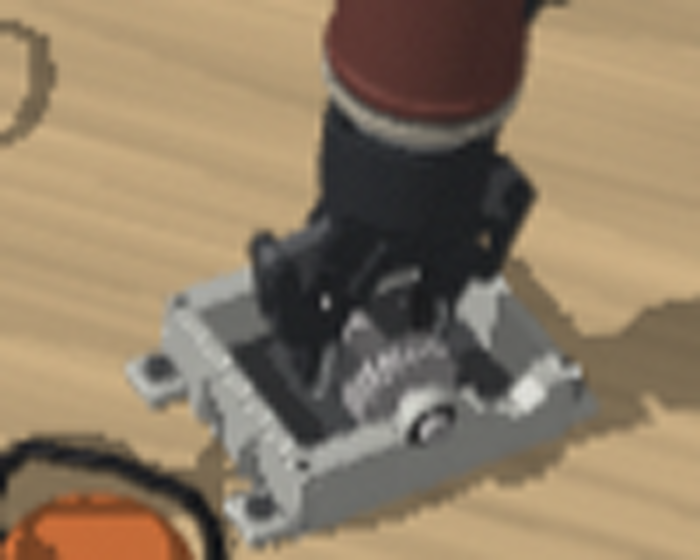

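Descended over the shaft with no contact; now close.

move_arm(slide=[[0,0,0],[0,0,0],[0,0,0],[0,0,0],[0,0,0]], delta_rot=[[0,0,0],[0,0,0],[0,0,0],[0,0,0],[0,0,0]], hand=[0,0,0,0,0], squeeze=110)

```text
clock: 14.55
eef_pos: [0.4108, 0.2222, 0.007]
orientation: [0.921, 0.389, 0.001, -0.0]
ft_force: [-1.2, -1.8, 7.7]
gripper_width: 0.0127
```

move_arm(slide=[[0,0,0.5],[0,0,1.5],[0,0,2.5],[0,0,3],[0,0,3]], delta_rot=[[0,0,0],[0,0,0],[0,0,0],[0,0,0],[0,0,0]], hand=[0,0,0,0,0])

```text
clock: 15.18
eef_pos: [0.4101, 0.2216, 0.1127]
orientation: [0.922, 0.388, -0.0, -0.0]
ft_force: [0.6, 0.6, -6.0]
gripper_width: 0.0126
```

move_arm(slide=[[0,0,3],[0,0,3],[0,0,2],[0,0,0.8],[0,0,0]], delta_rot=[[0,0,0],[0,0,0],[0,0,0],[0,0,0],[0,0,0]], hand=[0,0,0,0,0])

```text
clock: 15.8
eef_pos: [0.4102, 0.2218, 0.1993]
orientation: [0.922, 0.388, 0.0, -0.0]
ft_force: [-0.0, 0.0, -5.9]
gripper_width: 0.0125
```

```bash
python3 snap.py 13; python3 -c "
from h import *
crop(load('scene13'),'pics/s13.png',300,120,420,260,4)"
```

```text
15.9 [0.40981191 0.22154695 0.19829107] [ 9.21514668e-01  3.88342951e-01 -6.55100349e-04  1.99389876e-04] [-0.02841061  0.35247545 -5.37695606] 0.012472970045239925 [-1.04 -0.06  0.44  1.93  0.03  1.27 -1.39]
```

View pics/s13.png

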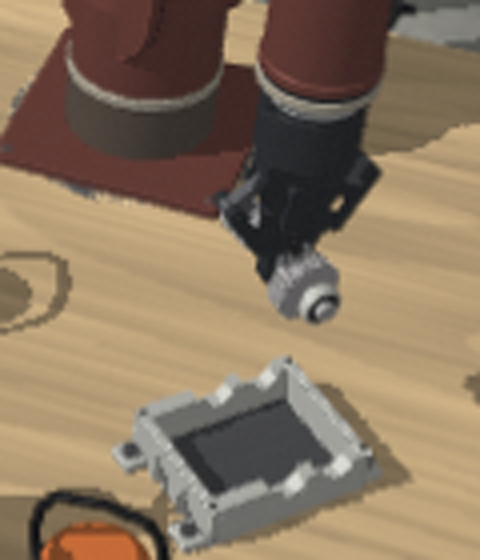

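move_arm(slide=[[1.5,-1.5,0],[1.5,-3,0],[1.2,-3.5,0],[1.0,-3.5,0],[0.5,-3.5,0]], delta_rot=[[0,0,-2.5],[0,0,-3],[0,0,-3],[0,0,-3],[0,0,-3]], hand=[0,0,0,0,0])

```text
clock: 16.52
eef_pos: [0.4678, 0.0683, 0.1989]
orientation: [0.964, 0.266, -0.0, 0.0]
ft_force: [0.2, -0.2, -5.5]
gripper_width: 0.0123
```

move_arm(slide=[[0.3,-3.5,0],[0,-3.5,0],[0,-3.5,0],[0,-3.5,0],[0,-3.5,0]], delta_rot=[[0,0,-3],[0,0,-3],[0,0,-3],[0,0,-3],[0,0,-3]], hand=[0,0,0,0,0])

```text
clock: 17.15
eef_pos: [0.4698, -0.1053, 0.1992]
orientation: [0.99, 0.139, 0.0, -0.0]
ft_force: [0.3, 0.4, -4.9]
gripper_width: 0.0129
```

move_arm(slide=[[-0.2,-3.3,-0.5],[-0.2,-2.5,-1],[-0.05,-1.6,-1],[0,-0.8,-1],[0,0,0]], delta_rot=[[0,0,-3],[0,0,-3],[0,0,-3],[0,0,-3],[0,0,-1.1]], hand=[0,0,0,0,0])

```text
clock: 17.77
eef_pos: [0.4652, -0.1848, 0.163]
orientation: [1.0, 0.026, -0.001, 0.0]
ft_force: [-0.1, 0.2, -4.9]
gripper_width: 0.0129
```

move_arm(slide=[[0,0,0],[0,0,0]], delta_rot=[[0,0,0],[0,0,0]], hand=[0,0])

```text
clock: 18.02
eef_pos: [0.4663, -0.1843, 0.1644]
orientation: [1.0, 0.028, 0.0, -0.0]
ft_force: [-0.4, 0.3, -5.4]
gripper_width: 0.0126
```

```bash
python3 snap.py 14; python3 -c "
from h import *
crop(load('scene14'),'pics/s14.png',140,120,300,240,5)
crop(load('top14'),'pics/t14.png',240,150,430,290,4)"
```

```text
18.125 [ 0.46613786 -0.18458474  0.16439459] [ 9.99616267e-01  2.76984602e-02  3.04085499e-04 -1.45776502e-04] [ 0.86834887 -0.18462879 -5.15872972] 0.01240565582943491 [-0.6   0.05  0.93  1.92 -0.05  1.19 -1.17]
```

View pics/s14.png

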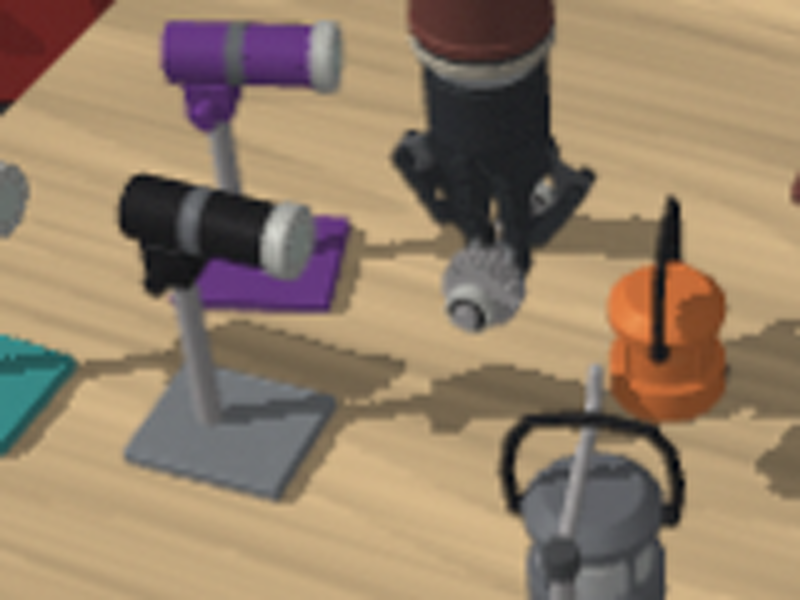

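View pics/t14.png

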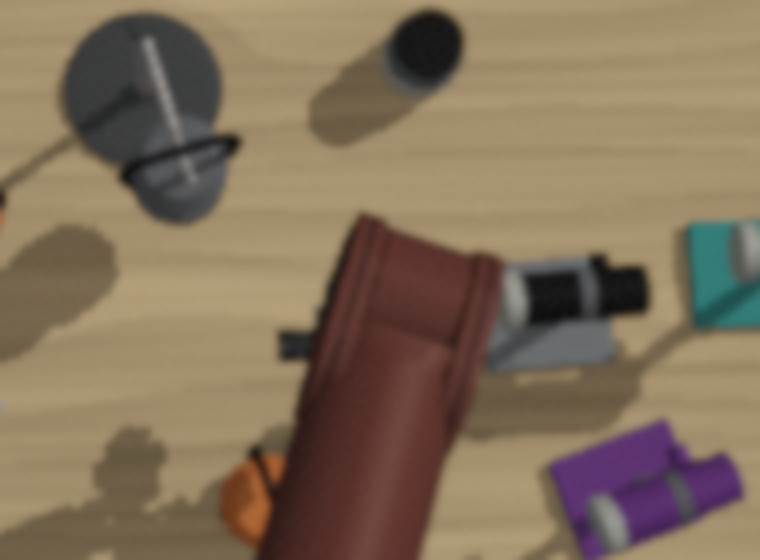

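```bash
cat > ovs.py <<'E'
from h import *
import sys
n,ex,ey,ez,yaw,gd,out=sys.argv[1],*map(float,sys.argv[2:7]),sys.argv[7]
s=load(n);f=8
big=cv2.resize(s["img"],None,fx=f,fy=f,interpolation=cv2.INTER_NEAREST)
def dot(P,c,r=2):
    for p in proj(s,P): cv2.circle(big,tuple(int(round(q)) for q in (p+.5)*f-.5),r,c,-1)
a=np.radians(yaw);d=np.array([np.cos(a),np.sin(a),0]);nn=np.array([-d[1],d[0],0])
G=np.array([ex,ey,ez+.037])+d*gd
T=np.linspace(0,2*np.pi,30)
def circ(c,n2,r): return [c+n2*r*np.cos(t)+np.array([0,0,r*np.sin(t)]) for t in T]
dot(circ(G+d*.008,nn,.026),(0,255,0)); dot(circ(G-d*.008,nn,.026),(0,200,200)); dot(circ(G+d*.033,nn,.008),(255,0,255));dot(circ(G+d*.030,nn,.016),(255,0,0))
b=np.radians(93.1);D=np.array([np.cos(b),np.sin(b),0]);N=np.array([-D[1],D[0],0])
F=np.array([.4985,-.3085,.2])
dot(circ(F,N,.025),(0,255,0));dot([F,F+D*.06,F+D*.12],(0,0,255),3);dot(circ(F-D*.12,N,.022),(0,255,0))
print("gear",G,"view",F+D*.12)
u,v=map(int,proj(s,[F+D*.03])[0]*f)
cv2.imwrite(out,big[v-260:v+260,u-390:u+390])
E
python3 ovs.py scene14 .4661 -.1846 .1644 3.2 .0265 pics/o14.png
```

```text
gear [ 0.49255868 -0.18312073  0.2014    ] view [ 0.49201054 -0.1886756   0.2       ]
```

View pics/o14.png

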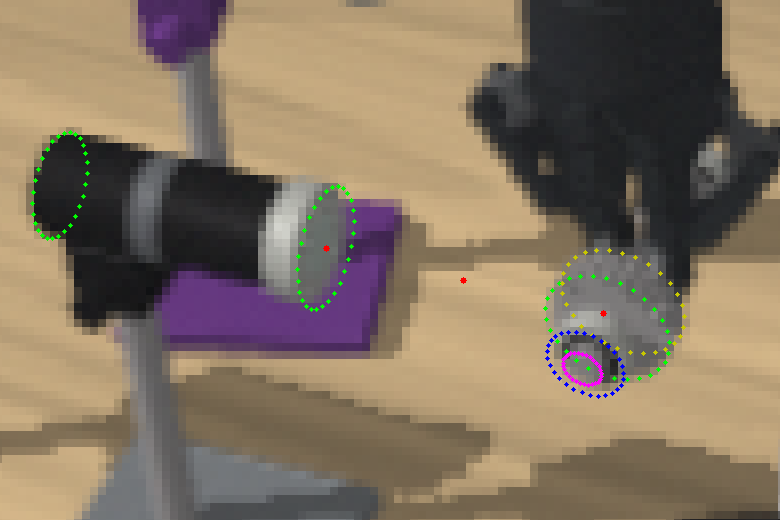

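```bash
python3 -c "
from h import *
s=load('scene14');a=s['img'][160:190,220:250]
b=cv2.imread('pics/o14.png')
A=cv2.resize(a,(400,400),interpolation=cv2.INTER_CUBIC)
import subprocess
B=cv2.resize(a,(400,400),interpolation=cv2.INTER_NEAREST)
cv2.imwrite('pics/z14.png',np.hstack([A,B]))
d=np.array([np.cos(.0559),np.sin(.0559),0]);G=np.array([.49256,-.18312,.2014])
for t in(.033,.030,.008,-.008): print(t,(proj(s,[G+d*t])[0]-[220,160]+.5)*400/30)
for t in((.001,0,0),(0,.001,0),(0,0,.001)): print((proj(s,[G+t])[0]-proj(s,[G])[0])*400/30)
"
```

```text
0.033 [167.48547241 323.67503814]
0.03 [172.52670731 315.40835289]
0.008 [209.09295888 255.45872513]
-0.008 [235.2485587  212.59030615]
[-1.85301845  2.62459263]
[3.84222743 1.07213527]
[-0.25705249 -3.19180805]
```

View pics/z14.png

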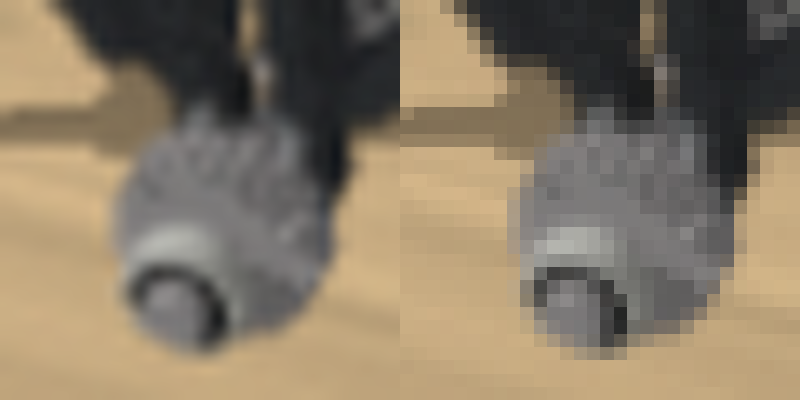

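```bash
python3 -c "
from h import *
s=load('scene14')
P0=proj(s,[[.4985,-.3085,.2]])[0];print(P0)
u0,v0=int(P0[0])-15,int(P0[1])-15
a=s['img'][v0:v0+30,u0:u0+30];print(u0,v0)
b=load('scene0')['img'][v0:v0+30,u0:u0+30]
cv2.imwrite('pics/z14b.png',np.hstack([cv2.resize(q,(400,400),interpolation=cv2.INTER_CUBIC) for q in (a,b)]))
x=cloud(s)
for n in('scene14','scene0'):
  P=cloud(load(n)); 
  print([P[v,u].round(4).tolist() for v,u in ((v0+15,u0+13),(v0+15,u0+14),(v0+16,u0+14),(v0+14,u0+15))])
P=cloud(s)
for v in range(178,188):
  print(v,[P[v,u].round(3).tolist() for u in range(229,240,2)])
"
```

```text
[200.0369228  168.66289971]
185 153
[[0.5046, -0.3117, 0.2066], [0.5009, -0.3104, 0.204], [0.4979, -0.3131, 0.1966], [0.4898, -0.3136, 0.1985]]
[[0.5039, -0.3122, 0.2058], [0.4938, -0.3153, 0.1968], [0.5014, -0.3107, 0.2002], [0.4914, -0.3125, 0.2001]]
178 [[0.502, -0.203, 0.199], [0.516, -0.189, 0.215], [0.515, -0.182, 0.216], [0.512, -0.177, 0.216], [0.499, -0.177, 0.205], [0.501, -0.169, 0.209]]
179 [[0.497, -0.207, 0.188], [0.521, -0.186, 0.215], [0.519, -0.18, 0.216], [0.518, -0.174, 0.218], [0.513, -0.169, 0.215], [0.499, -0.17, 0.203]]
180 [[0.518, -0.195, 0.206], [0.522, -0.186, 0.212], [0.522, -0.179, 0.215], [0.515, -0.176, 0.21], [0.512, -0.17, 0.209], [0.499, -0.17, 0.199]]
181 [[0.518, -0.196, 0.201], [0.52, -0.187, 0.206], [0.518, -0.181, 0.207], [0.522, -0.172, 0.213], [0.516, -0.169, 0.209], [0.5, -0.17, 0.196]]
182 [[0.522, -0.193, 0.202], [0.52, -0.187, 0.202], [0.524, -0.178, 0.209], [0.522, -0.173, 0.209], [0.514, -0.17, 0.203], [0.498, -0.171, 0.189]]
183 [[0.52, -0.195, 0.196], [0.525, -0.185, 0.203], [0.524, -0.179, 0.204], [0.52, -0.174, 0.202], [0.523, -0.165, 0.208], [0.5, -0.171, 0.187]]
184 [[0.335, -0.302, -0.002], [0.528, -0.183, 0.202], [0.524, -0.179, 0.2], [0.524, -0.172, 0.203], [0.518, -0.168, 0.199], [0.502, -0.17, 0.184]]
185 [[0.341, -0.299, -0.002], [0.523, -0.187, 0.192], [0.522, -0.18, 0.194], [0.514, -0.178, 0.187], [0.518, -0.169, 0.194], [0.501, -0.171, 0.179]]
186 [[0.345, -0.297, -0.002], [0.344, -0.289, -0.001], [0.517, -0.183, 0.184], [0.518, -0.176, 0.188], [0.337, -0.268, 0.001], [0.334, -0.261, 0.001]]
187 [[0.35, -0.295, -0.003], [0.344, -0.29, -0.006], [0.345, -0.281, -0.002], [0.342, -0.274, -0.002], [0.344, -0.265, 0.003], [0.337, -0.26, -0.001]]
```

View pics/z14b.png

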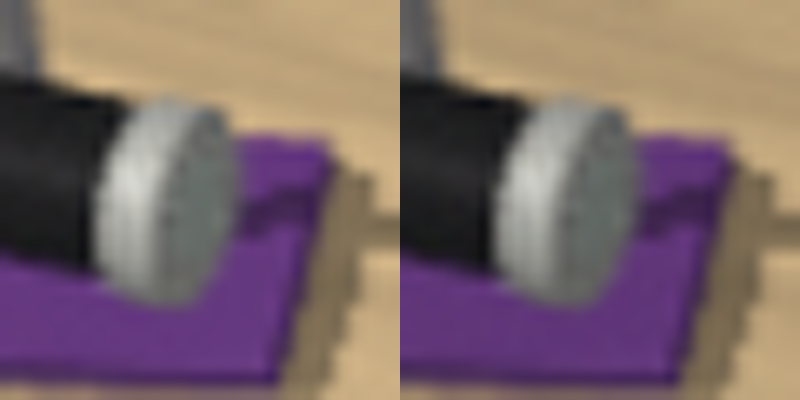

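```bash
python3 -c "
from h import *
s=load('scene14')
print(pl(s,[[199.35,167.7]],.2), pl(s,[[232.6,182.5]],.2014), pl(s,[[232.6,182.5]],.2034))
G=np.array([.49256,-.18312,.2014]);d=np.array([np.cos(.0559),np.sin(.0559),0]);print(G+.033*d)
# cloud fits
P=cloud(s);Q=P[150:195,220:250].reshape(-1,3)
from scipy.optimize import least_squares
n=np.array([-d[1],d[0],0])
r=Q-G
t=r@d; k=(abs(t)<.010)&(np.hypot(r@n,r[:,2])<.035)&(np.hypot(r@n,r[:,2])>.017)
b=least_squares(lambda p:np.hypot(r[k]@n-p[0],r[k][:,2]-p[1])-.0255,[0,0],loss='soft_l1',f_scale=.002)
print('gear perp/z offset',b.x,k.sum())
k=(t>.015)&(t<.034)&(np.hypot(r@n,r[:,2])<.03)
b=least_squares(lambda p:np.hypot(r[k]@n-p[0],r[k][:,2]-p[1])-.016,[0,0],loss='soft_l1',f_scale=.002)
print('bearing',b.x,k.sum(),'t pct',np.percentile(t[(t>.01)&(np.hypot(r@n,r[:,2])<.02)],[50,80,90,95,99]))
"
```

```text
[[ 0.49516229 -0.31283587  0.2       ]] [[ 0.51961725 -0.18230749  0.2014    ]] [[ 0.52154957 -0.18121767  0.2034    ]]
[ 0.52550845 -0.18127626  0.2014    ]
gear perp/z offset [-0.00142264 -0.00131584] 108
bearing [ 0.00012664 -0.00193036] 74 t pct [0.02626918 0.03033647 0.03191242 0.03352358 0.03574628]
```

```bash
python3 -c "
from h import *
s=load('top0')
c=s['img'][215:235,358:378]
cv2.imwrite('pics/ring.png',cv2.resize(c,(600,600),interpolation=cv2.INTER_CUBIC))
for u in(364.5,365.5,366.5): print(u,pl(s,[[u,223.5]],.175).round(4),pl(s,[[u,223.5]],.2).round(4))
"
```

```text
364.5 [[ 0.5054 -0.3136  0.175 ]] [[ 0.5032 -0.3089  0.2   ]]
365.5 [[ 0.5053 -0.317   0.175 ]] [[ 0.5031 -0.3122  0.2   ]]
366.5 [[ 0.5052 -0.3203  0.175 ]] [[ 0.503  -0.3155  0.2   ]]
```

View pics/ring.png

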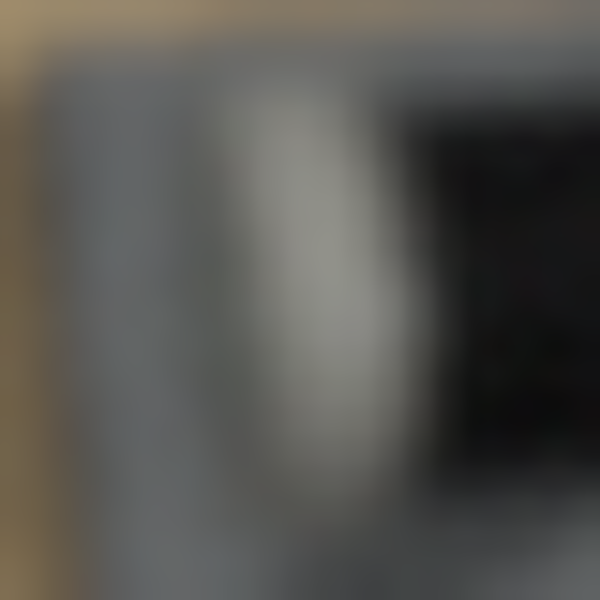

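move_arm(slide=[[0,-0.4,-0.1],[0,-0.4,0],[0,0,0],[0,0,0],[0,0,0]], delta_rot=[[0,0,0],[0,0,0],[0,0,0],[0,0,0],[0,0,0]], hand=[0,0,0,0,0])

```text
clock: 18.75
eef_pos: [0.4658, -0.193, 0.1631]
orientation: [1.0, 0.027, -0.0, -0.0]
ft_force: [0.5, -0.3, -4.3]
gripper_width: 0.0125
```

```bash
python3 snap.py 15; python3 ovs.py scene15 .4663 -.1926 .1630 3.2 .0265 pics/o15.png
python3 - <<'E'
from h import *
import cv2
for n in("scene15","top15"):
    s=load(n);P=cloud(s);z=load(n.replace("15","0"))
    # level check: bearing & small gear points along shaft
    G=np.array([.4926,-.1911,.2]);d=np.array([np.cos(.0559),np.sin(.0559),0]);nn=np.array([-d[1],d[0],0])
    r=P.reshape(-1,3)-G;t=r@d
    near=np.hypot(r@nn,r[:,2])<.03
    print(n,near[(abs(t+.03)<.08)].sum())
    for lo in(-.1,-.085,-.06,-.01,.01,.02,.03):
        k=near&(t>lo)&(t<lo+.012)
        if k.sum()>3: print(lo,k.sum(),"perp",np.median((r@nn)[k]).round(4),"z",np.percentile(r[k,2],[10,50,90]).round(4))
a=load("scene0");b=load("scene15");D=cv2.absdiff(a["img"],b["img"]).max(2)
cv2.imwrite("pics/diff.png",np.hstack([cv2.resize(b["img"],(400,300)),cv2.cvtColor(cv2.resize(D*3,(400,300)),cv2.COLOR_GRAY2BGR)]))
E
```

```text
18.85 [ 0.4658353  -0.19300223  0.1631074 ] [ 9.99630604e-01  2.71781728e-02  1.91536402e-05 -3.39080788e-05] [ 0.03553105  0.13810586 -5.46263937] 0.012911155693179691 [-0.58  0.07  0.94  1.91 -0.06  1.19 -1.14]
gear [ 0.49275868 -0.19112073  0.2       ] view [ 0.49201054 -0.1886756   0.2       ]
scene15 296
-0.085 9 perp 0.0075 z [0.0065 0.0098 0.0157]
-0.01 39 perp 0.0131 z [-0.0025  0.0169  0.0236]
0.01 24 perp 0.0065 z [-0.0057  0.0115  0.0168]
0.02 55 perp 0.0027 z [-0.0058  0.0066  0.0143]
0.03 17 perp 0.0006 z [-0.0035  0.0016  0.0069]
top15 10
-0.01 4 perp 0.026 z [-0.0008  0.0042  0.0077]
```

View pics/o15.png

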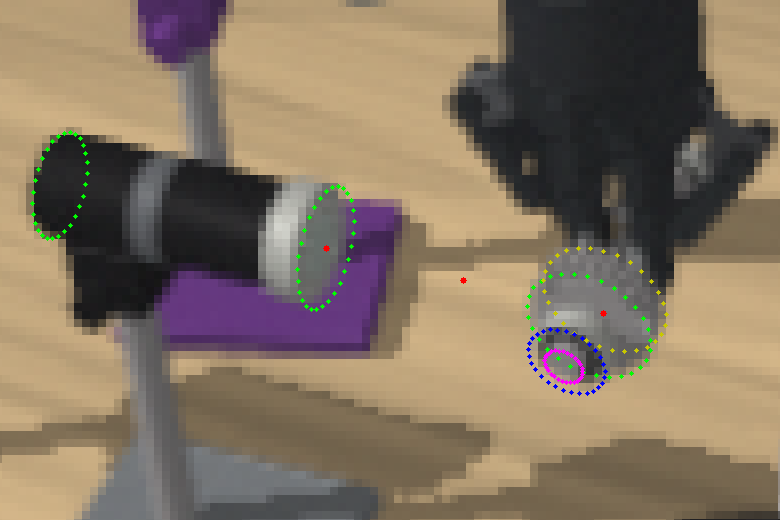

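View pics/diff.png

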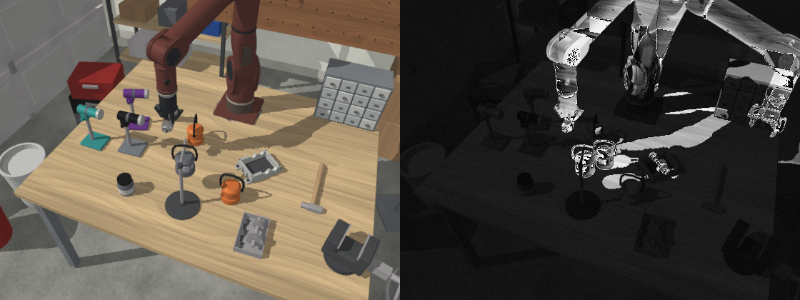

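View pics/top15.png

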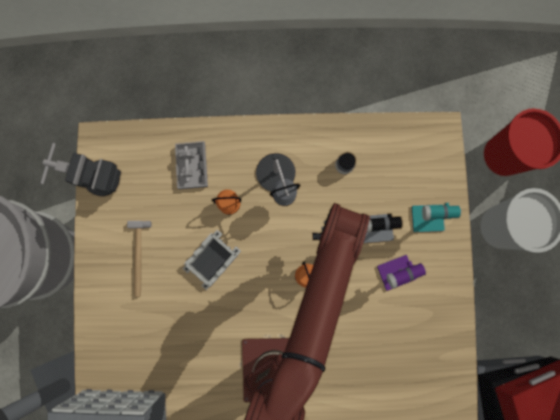

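```bash
python3 -c "
from station import job,telemetry
print(job.hand_in()); s=telemetry.get_state(); print(s['clock'],s['eef_pos'],s['gripper_width'],s['ft_force'])"
```

```text
the job is handed in; nothing more can be done
None
the job is handed in; nothing more can be done
```

The lantern hangs by its handle on the hook, released. The shaft is out of the gearcase and held in front of the black inspection camera. I handed in at about 19 s of the 64 s; no verdict was reported.

**Last checks**
- **Lantern:** seen hanging freely in the hook's seat after the gripper let go, and still there in the last pictures.
- **Gear position:** the larger gear's centre measures about (0.493, -0.191, 0.200) m. The view point is (0.492, -0.191, 0.200) m, using a lens front refined to y ≈ -0.311 m.
- **Shaft attitude:** it looks level and square to the line of sight to within about 1°. The tops of the two bearings measure within 1–2 mm of each other in height.
- **Grip and load:** the load is steady at about 5 N, and the gripper opening was not changing.
- **Other objects:** the last pictures show no change at the camera, jar, tray, hammer or look-alikes.

**What failed or disagreed**
- **First grasp:** the first try at the lantern handle missed. The fingertips are about 20 mm higher than the reported TCP position implies. The fingers shut on top of the bar, pressing about 21 N; the lantern did not move. I corrected for the offset afterwards.
- **Camera pose:** the two camera views differed by 2–4 mm on the inspection camera's position and by 1–2° on its direction. The top view was blocked by the arm at the end, so the final centring rests on the side view plus the arm's own position reading.

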